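Rehang the lift-off door of a benchtop analyser

TASK

The washed bay door of the small bench analyser stands upright in the white drying rack. Lift it out and, holding it swung open about square to the analyser's front, lower both its hinge knuckles together onto the two upright hinge pins until it is fully down; the hinge strip is clamped in slots and may sit several millimetres to either side, so feel for the pins and never press or drop the door hard onto them. Then swing the door fully shut, let go, and leave the other things on the bench where they are.

Things in the scene. Friction and masses are not known exactly. Their poses are not given: they have to be found in the camera images.
- analyser: Off-white bench analyser, fixed, 300 deep x 320 wide x 240 mm high; grey display hood to 285 mm on its rear half only. Origin: centre of its underside, on the bench; z up. Its front face with the open bay lies at x = -150 mm and looks along its own -x; y runs along the front. The door belongs on the front, hinged at the +y side of the bay.
- hinge_place (a point): Middle of the hinge's adjusting range, fixed on the analyser at its (-166, 105, 65) mm, axes as the analyser's. Two upright steel pins, one above the other on one axis, 10 mm thick, 18 mm long, 1.5 mm chamfer at the flat tip. Their true axis lies up to 7 mm to either side of this point along y (see or feel), exact in x. Lower shoulder (20 mm round) is level with this point.
- hinge_upper (a point): 106 mm higher: level with the shoulder of the upper pin, which is like the lower one and straight above it; below each shoulder its bracket is 14 mm high, so bring the door in level with its knuckles 20 to 60 mm above their shoulders. The strip is screwed fast and does not move; a knuckle set down 3 to 13 mm off the axis stands on the pin's tip, farther off it slips down beside.
- lip_under (a point): Underside of the lip over the shut door, middle of its outer edge: the lip stands 18 mm out from the front face, 5 mm less than the shut door, and is 150 mm long along y, ending 40 mm short of the hinge place. The shut door passes 8 mm below it, less than the pins' length, so the door goes onto the pins only while swung well open (about 90 degrees).
- bumper (a point): Outer face of the upper of two rubber bumpers that the free side of the shut door rests against; 158 mm in front of the analyser's centre, 190 mm above the bench. The middle plane of the shut door then lies on the hinge place (7 mm of half thickness plus 1 mm).
- door_centre (a point): Centre of the loose door, an off-white slab 165 wide x 170 high x 14 mm thick, 0.45 kg, upright in the rack: 85 mm below its upper edge. z up; x across the thickness, outer face towards -x; y along the width, hinge knuckles beyond its +y edge. The plain upper edge can be pinched across the thickness. When shut its axes match the analyser's; swung open 90 degrees it is turned -90 degrees about z.
- door: The same door; origin at the middle of its lower edge, axes as door_centre. Grey vertical finger pull on the outer (-x) face: 62 mm from the middle towards the free (-y) edge, 10 mm wide, 16 mm proud, from 25 to 100 mm above the lower edge; the face above it is flat.
- knuckle_low (a point): Centre of the lower mouth of the door's lower knuckle, at door y = +94.5 mm, 20 mm above the lower edge (65 mm below door_centre), mid-thickness. Knuckles are steel barrels 24 mm long, 20 mm outside, bore 12 mm right through (1 mm play each side of the pin). Fully down, this point is level with hinge_place; 2 mm of sag at the free edge is normal.
- knuckle_high (a point): Centre of the lower mouth of the upper knuckle, 106 mm straight above knuckle_low.
- rack: White drying rack, fixed, 150 x 240 mm (long side along y), 12 mm rim, on the bench; origin at the centre of its underside. The door stands on its floor (6 mm up) between two wire hoops 55 mm high, with 1 mm play at each face; the hoops run along y. Two more hoops stand 52 mm to either side of the middle.
- reagent_bottle: Bystander: amber reagent bottle, 54 mm wide, 110 mm high, loose; origin at its underside.
- beaker: Bystander: open glass beaker, 68 mm wide, 85 mm high, loose; origin at its underside.
- carousel_lid: Bystander: round white carousel lid lying flat, 210 mm across, 30 mm high with its knob, loose; origin at its underside.
Not all that is in view belongs to the job. Leave any turquoise look-alike of the door alone.

How it is judged:
On the way, in this order (a step that is already met when the one before it is completed fails the run):
1. the door is lifted clear of the rack (height (world z) of door_centre above 0.145 m and contact force between door and rack below 0.05 N), for 0.1 s.
2. both knuckles are fully down on the pins, the door upright and still swung open (z of knuckle_low in the frame of hinge_place between -0.0025 and 0.0025 m and x of knuckle_low in the frame of hinge_place between -0.004 and 0.004 m and y of knuckle_low in the frame of hinge_place between -0.0095 and 0.0095 m and angle between door_centre's own z axis and vertical below 0.05 rad and angle between the y axis of door_centre and the y axis of hinge_place, either way round above 0.5 rad), for 0.2 s.
At the end, for the whole second after the job is handed in: The door hangs on both pins: knuckles fully down on the shoulders (within 2.5 mm of height; within 4 mm of the hinge place in x and 9.5 mm in y), door upright within 0.05 rad and shut within 0.06 rad (about 10 mm at its free edge), at rest and released (z of knuckle_low in the frame of hinge_place between -0.0025 and 0.0025 m and x of knuckle_low in the frame of hinge_place between -0.004 and 0.004 m and y of knuckle_low in the frame of hinge_place between -0.0095 and 0.0095 m and angle between door_centre's own z axis and vertical below 0.05 rad and angle between the y axis of door_centre and the y axis of hinge_place, either way round below 0.06 rad and y of door_centre in the frame of hinge_place below -0.07 m and linear speed of door below 0.02 m/s); the robot touches nothing.
It fails at once if the door is pressed, struck or dropped on the analyser with more than 30 N (contact force between door and analyser above 30 N).
It fails at once if the door is tipped over (angle between door_centre's own z axis and vertical above 0.5 rad).
It fails at once if a bystander is pushed more than 30 mm or knocked over (distance of any of reagent_bottle, beaker, carousel_lid from where it was at the start of the episode above 0.03 m or angle between any of reagent_bottle, beaker's own z axis and vertical above 0.5 rad).
It also fails if it takes over 70 s, if anything falls off the work surface, if the arm or the gripper's body presses on something with over 40 N, if the wrist force passes 120 N, or if a joint passes its speed limit or range.

ROBOT

A 6-joint arm with a two-finger parallel gripper is mounted at the origin on the work surface. World frame = base frame: x ahead of the robot, y to its left, z up, the work surface at z = 0. Lengths are in m, angles in rad, forces in N, time in s.
With the tool pointing down it reaches from about 0.3 to 0.875 m from the base axis. Payload 6.4 kg.
Tool frame: the origin (TCP) lies at the very end of the fingers, on their centre line; the grasp point (between the pads) lies 19 mm behind it (ctrl.tcp_to_grasp is the distance from the TCP to the grasp point, in m); z points along the fingers, y is the direction in which the jaws open and shut (so a half turn about z gives the same grasp; the last joint's range is limited). The gripper opens to 85 mm and grips with 20 to 120 N. Pads are 22 mm wide; open, the fingers measure 114 mm over their backs; the gripper's body (76 mm by 85 mm) begins 54 mm behind the grasp point. The pads swing forward as they close: fully open they stand 13 mm farther back than shut.
Start: joints at [1.027, 0.181, 1.607, -0, 1.354, -0.206], TCP at [0.191, 0.543, 0.231] pointing down, gripper open.
Joint ranges: [-2.99, 2.99], [-0.89, 2.07], [0.3, 2.58], [-1.14, 4.28], [0, 2.63], [-3.12, 3.12]. Speed limits (rad/s): [2.57, 2.57, 3.01, 3.14, 3.14, 3.14].

INTERFACE

Orientations are given as a unit quaternion [w, x, y, z].
In Python, from bench import ctrl gives the robot as it stands. The module is installed in compiled form; this text tells all that it offers.
- The arm moves only by the tool drive_tool, never from a script. Its argument "deltas" is a list of rows, each an object with "slide": the shift along the tool's x, y, z as a fraction of full scale, a list of three; "delta_rot": the turn, a rotation vector about the tool's x, y, z as a fraction of full scale, a list of three; "hand": the opening, from 0 (shut) to 1 (fully open). In form: [{"slide": [tx, ty, tz], "delta_rot": [wx, wy, wz], "hand": hand}, ...]. A call has exactly 5 rows; each row shifts and turns the commanded pose from where the row before left it, along the tool's axes as they then stand; what a row does not reach is not made up. Full scale, the value 1, is 50 mm for a shift and 180 degrees for a turn. A row lasts 1/8 s, in which the tool goes at most 62.5 mm and 10.7 degrees, less where a joint would pass 70% of its speed; a pose out of reach is approached as far as the arm can. A call with a number of a shift or a turn outside -1 to 1 is refused whole. A call with a gripper value outside its range is refused whole. The fingers move at their own pace and stop on an object; the grip force is fixed at half the most. Time passes only in rows, so rows that do not move let the fingers close, or fill a call up. It gives the time, the measured TCP pose, the force and the opening at its end, in the units of the state.
- ctrl.get_obs(): the state, without advancing time (a new reading comes with each control period).
- ctrl.camera(name): name is "scene" or "top" or "wrist"; returns a dict with "frame" (400x640x3 uint8, red, green, blue), "mtx" (3x3 intrinsics, pixels), "dist" ([k1, k2, p1, p2, k3] as OpenCV has them; the pictures are not rectified), "R" (3x3) and "t" (3): a world point X has camera coordinates R X + t. Camera axes: x right, y down, z forward; pixel columns grow to the right and rows downward; lengths in m; the calibration is good to about 2 mm. A picture is of the moment at which its call begins. There is no depth.
- ctrl.hand_in(): hands the job in, once; it reports no verdict.
The state is a dict: "time_s": time; "q": joint angles; "dq": joint speeds; "joint_efforts": joint torques, N m; "eef_pos": TCP position; "eef_rot": TCP orientation; "wrist_force": force on the tool from outside, world axes, zero at the start; "torque": the same for the moment, N m; "opening": opening from 0.0 (shut) to 1.0 (fully open).
Only numpy, scipy, OpenCV 4.12 (cv2) and the standard library are available. Lean on these libraries where they do the work, as an engineer would, in place of code of your own. Each camera call takes 0.05 s, during which the arm holds its last target.

## Working session

There is one attempt and no reset: what is moved stays moved. The work goes in short steps, Python scripts to look and compute and a tool call to move; the robot and the scene stay as the last step left them, time stands still between calls to the robot, and variables do not carry over. Pictures are saved under pics/ and viewed, and the job is handed in when it is done.

Besides the shell and the picture viewer there is one more tool, called after "Emit:" as a command line: name --argument value ..., lists and objects as JSON in quotes. drive_tool: Moves the arm, as the interface text tells. Its arguments: {"type":"object","properties":{"deltas":{"type":"array","items":{"type":"object","properties":{"slide":{"type":"array","items":{"type":"number"}},"delta_rot":{"type":"array","items":{"type":"number"}},"hand":{"type":"number"}}}}},"required":["deltas"]}

```bash
mkdir -p pics
python3 - <<'E'
from bench import ctrl
import cv2,numpy as np
print(ctrl.get_obs(), ctrl.tcp_to_grasp)
for n in ["scene","top","wrist"]:
    c=ctrl.camera(n); cv2.imwrite(f"pics/{n}0.png",c["frame"][:,:,::-1])
    print(n,c["mtx"].tolist(),c["dist"],np.round(c["R"],4).tolist(),c["t"])
E
```

```text
{'time_s': 0.0, 'q': array([ 1.02669370e+00,  1.81516572e-01,  1.60802617e+00,  5.37773291e-06,
        1.35380235e+00, -2.06292172e-01]), 'dq': array([-0.00036993,  0.00011216,  0.00062205, -0.00083951, -0.00236792,
        0.00049386]), 'joint_efforts': array([-1.36215182e-03, -4.44859850e+01, -3.51341772e+01, -2.07860257e-04,
        8.87291331e-03, -2.01141478e-05]), 'eef_pos': array([0.19024908, 0.54202072, 0.23038914]), 'eef_rot': array([-3.23539619e-04,  1.68103763e-01,  9.85768917e-01, -8.14305722e-04]), 'wrist_force': array([-0.35290882,  0.27630355,  0.60180212]), 'torque': array([ 0.00196161,  0.0007348 , -0.01185543]), 'opening': 0.996474392480827} 0.0187
scene [[401.0211145575086, 0.0, 318.6667656098102], [0.0, 401.0211145575086, 201.40454706749674], [0.0, 0.0, 1.0]] [-0.05239837  0.          0.          0.          0.        ] [[0.4498, 0.8931, 0.0062], [0.5034, -0.2478, -0.8278], [-0.7378, 0.3755, -0.561]] [-0.28557293 -0.1607      1.61603532]
top [[388.20191485368844, 0.0, 316.5056651437982], [0.0, 388.20191485368844, 195.1689955211382], [0.0, 0.0, 1.0]] [0.02473599 0.         0.         0.         0.        ] [[-0.0199, -0.9997, -0.0171], [-0.9798, 0.0229, -0.1986], [0.1989, 0.0128, -0.9799]] [0.07967199 0.60830919 1.38384058]
wrist [[312.2666275554286, 0.0, 322.8616712533062], [0.0, 312.2666275554286, 203.75995901261663], [0.0, 0.0, 1.0]] [-0.03643473  0.          0.          0.          0.        ] [[0.3308, 0.9437, -0.0021], [0.9043, -0.3163, 0.2865], [0.2697, -0.0966, -0.9581]] [-0.5742302  -0.03748151  0.37982256]
```

View pics/scene0.png

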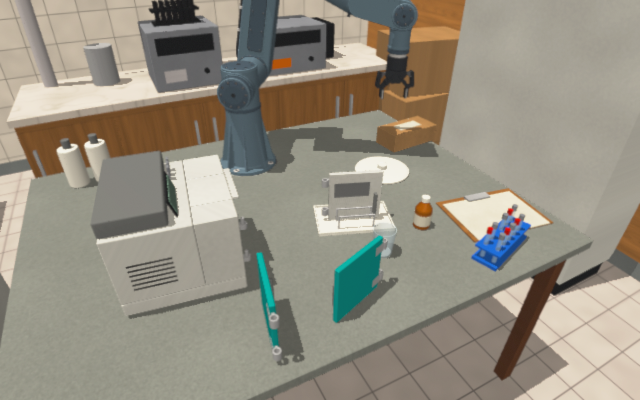

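View pics/top0.png

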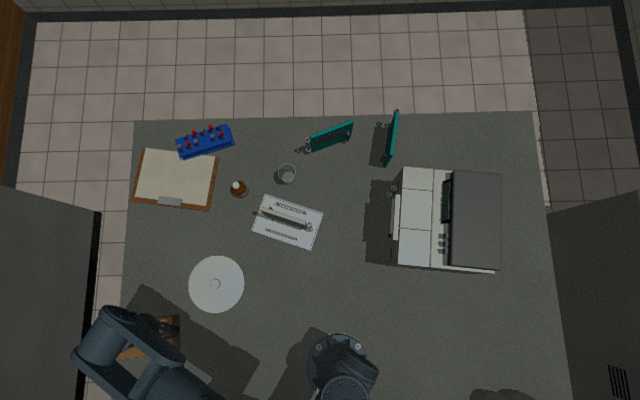

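View pics/wrist0.png

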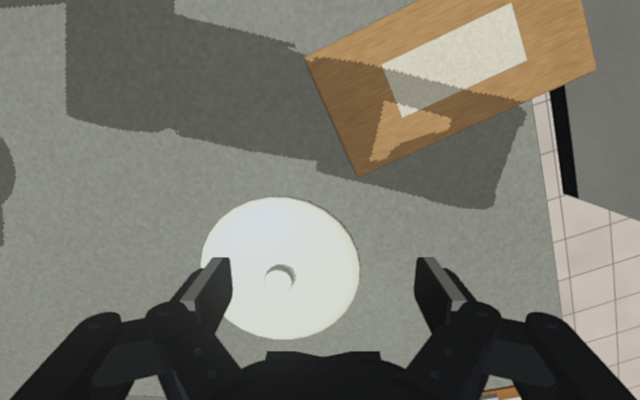

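Candidates for the door: off-white slab in the rack (scene 355,192 / top 285,215), turquoise slab (scene 360,278 / top 330,137), turquoise slab (scene 268,300 / top 393,138). By the description, I choose the off-white one in the rack. I'll check it in close crops.

Run:
```python
import cv2
s=cv2.imread("pics/scene0.png");t=cv2.imread("pics/top0.png")
def crop(im,x0,y0,w,h,f,n): cv2.imwrite(n,cv2.resize(im[y0:y0+h,x0:x0+w],None,fx=f,fy=f,interpolation=cv2.INTER_CUBIC))
crop(s,300,160,110,80,7,"pics/c1.png")
crop(t,240,185,100,75,8,"pics/c2.png")
crop(t,350,155,160,125,5,"pics/c3.png")
crop(s,90,145,170,165,3.6,"pics/c4.png")
```

```text
(no output)
```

View pics/c1.png

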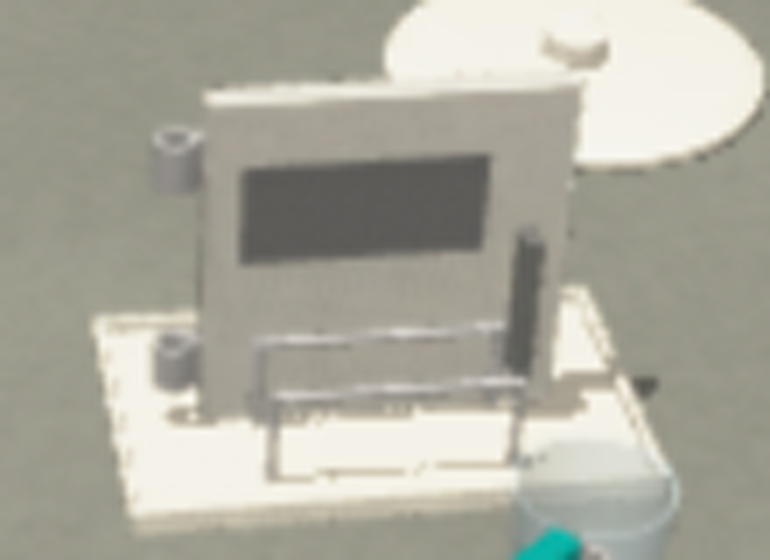

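View pics/c2.png

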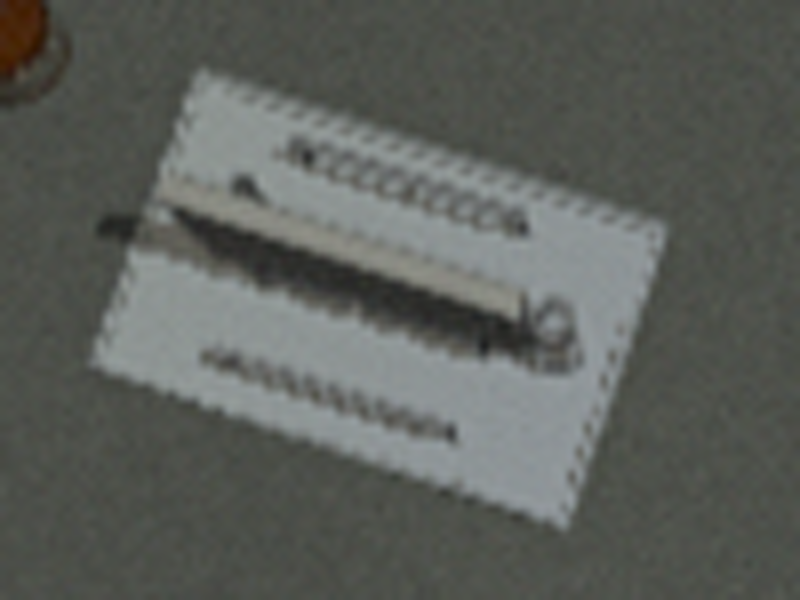

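View pics/c3.png

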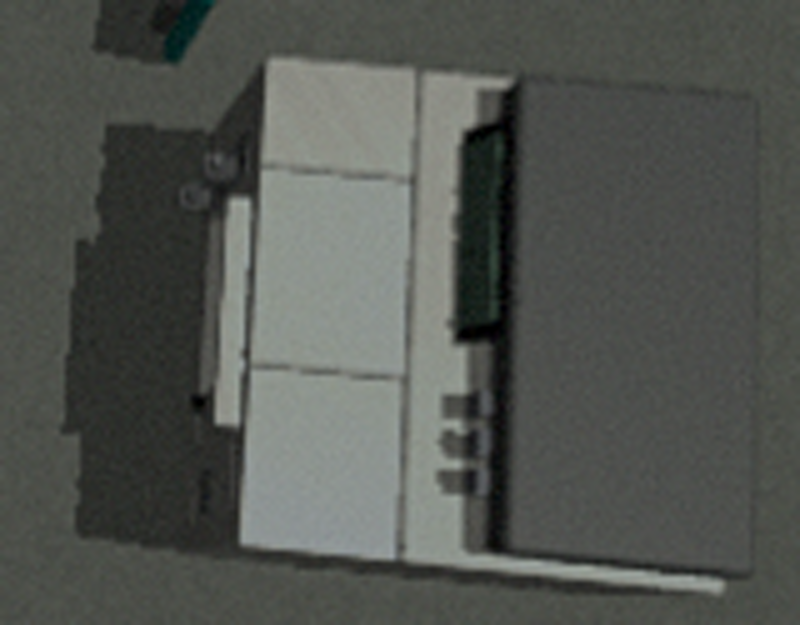

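View pics/c4.png

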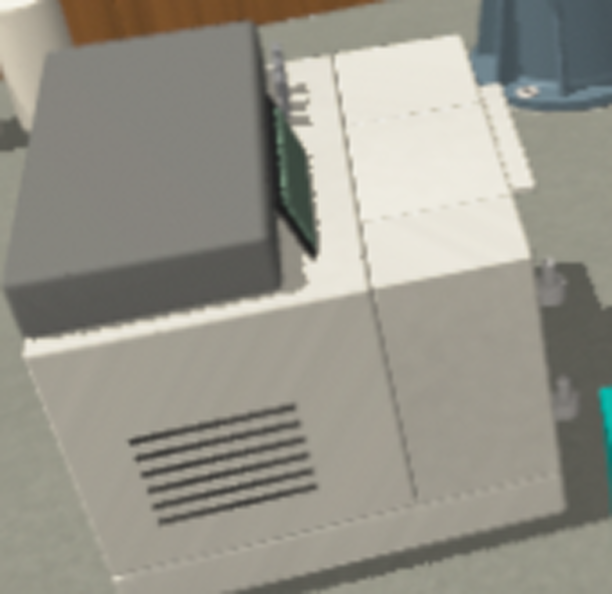

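```bash
cat > h.py <<'E'
from bench import ctrl
import cv2,numpy as np
from scipy.optimize import least_squares
from scipy.spatial.transform import Rotation as Ro
def proj(c,X):
    p,_=cv2.projectPoints(np.asarray(X,float).reshape(-1,3),cv2.Rodrigues(c["R"])[0],c["t"],c["mtx"],c["dist"]); return p[:,0]
def w(p,L):  # planar pose p=(x,y,yaw), local pts
    return Ro.from_euler('z',p[2]).apply(np.atleast_2d(L))+[p[0],p[1],0]
def fit(obs,p0):
    f=lambda p: np.concatenate([(proj(c,w(p,L))-u).ravel() for c,L,u in obs])
    r=least_squares(f,p0,loss='soft_l1'); return r.x,np.round(f(r.x).reshape(-1,2),1)
def crop(im,x0,y0,ww,hh,f,n): cv2.imwrite(n,cv2.resize(im[y0:y0+hh,x0:x0+ww,::-1],None,fx=f,fy=f,interpolation=cv2.INTER_CUBIC))
E
python3 - <<'E'
from h import *
s=ctrl.camera("scene");t=ctrl.camera("top")
print("cams",-s["R"].T@s["t"],-t["R"].T@t["t"])
C=lambda P,f,o: np.array(P)/f+o
a=[(s,[[-.15,.16,.24],[-.15,-.16,.24],[-.15,.16,0],[.15,.16,0],[.15,.16,.24]],C([[527,260],[460,35],[563,512],[118,578],[25,350]],3.6,[90,145])),
 (t,[[-.15,.16,.24],[-.15,-.16,.24]],C([[268,58],[240,545]],5,[350,155]))]
p,r=fit(a,[.55,-.4,-1.57]);print("analyser",p,r.tolist())
np.save("an.npy",p)
hp=w(p,[[-.166,.105,.065]]);print("hinge",hp)
for dy in(-.007,0,.007):
    print(dy,proj(s,w(p,[[-.166,.105+dy,.083],[-.166,.105+dy,.189]])).round(1).tolist(),proj(t,w(p,[[-.166,.105+dy,.083],[-.166,.105+dy,.189]])).round(1).tolist())
# door
z0=.006
d=[(s,[[-.007,.0825,z0+.17],[-.007,-.0825,z0+.17],[-.007,.0825,z0]],C([[205,100],[578,92],[203,420]],7,[300,160])),
 (t,[[0,.0825,z0+.17],[0,-.0825,z0+.17]],C([[523,302],[160,190]],8,[240,185]))]
p,r=fit(d,[.5,.05,3.0]);print("door",p,r.tolist());np.save("door.npy",p)
rk=[(t,[[-.075,-.12,.012],[-.075,.12,.012],[.075,.12,.012],[.075,-.12,.012]],C([[200,70],[665,220],[567,525],[95,365]],8,[240,185]))]
p,r=fit(rk,[.5,.05,3.0]);print("rack",p,r.tolist())
E
```

```text
cams [ 1.40158762 -0.39155646  0.77535941] [0.32231341 0.04799229 1.47824668]
analyser [ 0.48541898 -0.35311577 -1.70101456] [[-0.1, -2.4], [-0.0, -1.5], [0.2, 2.0], [2.2, 12.2], [-2.8, -0.4], [0.4, -0.2], [-0.8, 0.7]]
hinge [[ 0.61108519 -0.2021555   0.065     ]]
-0.007 [[245.0, 248.9], [240.8, 216.3]] [[389.7, 193.9], [394.9, 187.6]]
0 [[245.5, 250.6], [241.3, 217.9]] [[389.8, 192.0], [395.1, 185.6]]
0.007 [[246.0, 252.3], [241.8, 219.5]] [[390.0, 190.2], [395.2, 183.6]]
door [0.51927735 0.1819735  2.8104504 ] [[-0.2, -0.0], [0.6, -2.3], [-1.0, 0.3], [0.2, 0.0], [-0.5, -0.6]]
rack [0.51982095 0.17921392 2.80250974] [[-0.4, -0.1], [0.6, 0.3], [0.4, -0.2], [-0.6, -0.1]]
```

The crops confirm the choice: the white rack holds the off-white slab, with two grey knuckles at its left in the scene view (c1 ~(175,160) and (175,360)) and a grey pull at its right (525,300). The two upright pins on the analyser are at scene ~(242,217) and (246,250). I'll move above the door first.

Emit:
drive_tool --deltas '[{"slide":[-0.86,-0.46,0],"delta_rot":[0,0,0],"hand":1},{"slide":[-0.86,-0.46,0],"delta_rot":[0,0,0],"hand":1},{"slide":[-0.86,-0.46,-0.2],"delta_rot":[0,0,0],"hand":1},{"slide":[-0.86,-0.46,-0.2],"delta_rot":[0,0,0],"hand":1},{"slide":[-0.86,-0.46,0],"delta_rot":[0,0,0],"hand":1}]'

```text
time_s: 0.88
eef_pos: [0.3566, 0.3618, 0.2523]
eef_rot: [0.001, 0.168, 0.986, 0.001]
wrist_force: [0.4, 0.7, -0.9]
opening: 1.001
```

Emit:
drive_tool --deltas '[{"slide":[-0.86,-0.46,0],"delta_rot":[0,0,0],"hand":1},{"slide":[-0.86,-0.46,0],"delta_rot":[0,0,0],"hand":1},{"slide":[-0.86,-0.46,0],"delta_rot":[0,0,0],"hand":1},{"slide":[-0.5,-0.26,0],"delta_rot":[0,0,-0.05],"hand":1},{"slide":[0,0,0],"delta_rot":[0,0,-0.05],"hand":1}]'

```text
time_s: 1.5
eef_pos: [0.4748, 0.2325, 0.2511]
eef_rot: [0.0, 0.011, 1.0, -0.0]
wrist_force: [0.2, 0.2, -0.2]
opening: 0.997
```

Emit:
drive_tool --deltas '[{"slide":[0,0,0],"delta_rot":[0,0,-0.05],"hand":1},{"slide":[0,0,0],"delta_rot":[0,0,-0.05],"hand":1},{"slide":[0,0,0],"delta_rot":[0,0,-0.05],"hand":1},{"slide":[0,0,0],"delta_rot":[0,0,-0.05],"hand":1},{"slide":[0,0,0],"delta_rot":[0,0,-0.05],"hand":1}]'

```text
time_s: 2.12
eef_pos: [0.4733, 0.2343, 0.2512]
eef_rot: [-0.0, -0.374, 0.927, 0.0]
wrist_force: [0.1, -0.7, -0.4]
opening: 0.997
```

Emit:
drive_tool --deltas '[{"slide":[0,0,0],"delta_rot":[0,0,-0.05],"hand":1},{"slide":[0,0,0],"delta_rot":[0,0,-0.05],"hand":1},{"slide":[0,0,0],"delta_rot":[0,0,-0.05],"hand":1},{"slide":[0,0,0],"delta_rot":[0,0,0],"hand":1},{"slide":[0,0,0],"delta_rot":[0,0,0],"hand":1}]'

```text
time_s: 2.75
eef_pos: [0.4734, 0.2344, 0.2512]
eef_rot: [-0.0, -0.577, 0.817, 0.0]
wrist_force: [0.8, -0.5, 0.7]
opening: 1.001
```

```bash
cat >> h.py <<'E'
def st():
    o=ctrl.get_obs(); q=o["eef_rot"]; R=Ro.from_quat([q[1],q[2],q[3],q[0]])
    return o,R.as_matrix()
def rep():
    o,R=st(); print("t",round(o["time_s"],2),"pos",o["eef_pos"].round(4),"q6",o["q"].round(2)[5],"F",o["wrist_force"].round(2),"T",o["torque"].round(2),"open",round(o["opening"],3)); print("toolx az",np.arctan2(R[1,0],R[0,0]).round(4),"R",R.round(3).tolist())
E
python3 - <<'E'
from h import *
rep()
c=ctrl.camera("wrist");cv2.imwrite("pics/w1.png",c["frame"][:,:,::-1])
d=np.load("door.npy")
P=[[0,.0945,.156],[-.007,.0825,.176],[.007,.0825,.176],[-.007,-.0825,.176],[.007,-.0825,.176]]
print(proj(c,w(d,P)).round(1).tolist())
E
```

```text
t 2.75 pos [0.4734 0.2344 0.2512] q6 -2.57 F [ 0.75 -0.51  0.68] T [-0.01 -0.03 -0.  ] open 1.001
toolx az -1.9116 R [[-0.334, -0.942, -0.0], [-0.942, 0.334, -0.0], [0.0, 0.0, -1.0]]
[[233.2, 27.5], [215.2, 40.4], [237.0, 40.0], [237.1, 272.3], [254.9, 272.2]]
```

View pics/w1.png

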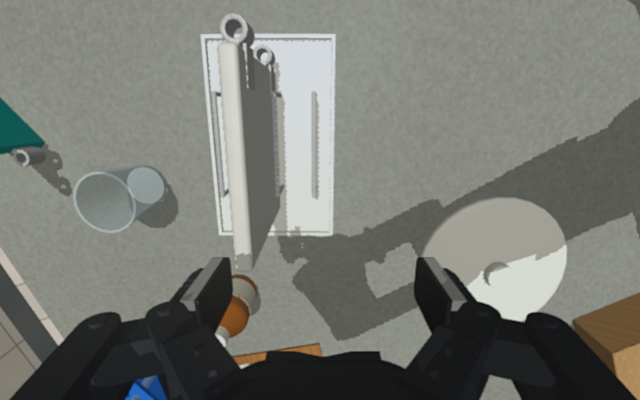

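The wrist view shows the door's upper edge from (230,40) to (245,268), with its upper knuckle at (233,28). That agrees with the fit to a few mm. A crop will refine it.

Run:
```python
import cv2
im=cv2.imread("pics/w1.png")
a=cv2.resize(im[0:75,195:295],None,fx=6,fy=6,interpolation=cv2.INTER_CUBIC)
b=cv2.resize(im[245:285,195:295],None,fx=6,fy=3.5*6/6,interpolation=cv2.INTER_CUBIC)
cv2.imwrite("pics/w1c.png",cv2.vconcat([a,b]))
```

```text
(no output)
```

View pics/w1c.png

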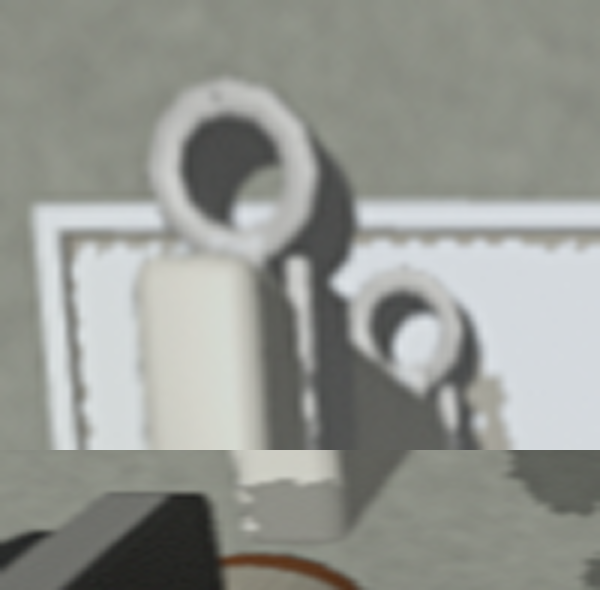

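Run:
```python
from h import *
c=ctrl.camera("wrist")
P=[[-.007,.0825,.176],[.007,.0825,.176],[0,.0945,.156],[-.007,-.0825,.176],[.007,-.0825,.176],[0,.0945,.05]]
u=np.array([[218.3,43],[237.5,43.5],[233.8,28.2],[234.2,270.5],[252,270.5],[262.7,55]])
p,r=fit([(c,P,u)],np.load("door.npy"));print(p,r.tolist());np.save("door2.npy",p)
o,R=st()
az=p[2]+np.pi/2-2*np.pi
cur=np.arctan2(R[1,0],R[0,0])
print("rot world z deg",np.degrees(az-cur))
tgt=w(p,[[0,0,.235]])[0]
Rn=np.array([[np.cos(az),np.sin(az),0],[np.sin(az),-np.cos(az),0],[0,0,-1]])
print("tgt",tgt,"delta tool new /50mm",Rn.T@(tgt-o["eef_pos"])/.05)
```

```text
[0.52044353 0.18250136 2.79350551] [[-2.1, -1.3], [0.5, -1.9], [0.6, 0.7], [0.0, 2.6], [-0.0, 2.8], [-0.0, -0.1]]
rot world z deg -0.48253274054692485
tgt [0.52044353 0.18250136 0.235     ] delta tool new /50mm [ 0.65387871 -1.23850108  0.32498103]
```

Emit:
drive_tool --deltas '[{"slide":[0.22,-0.41,0],"delta_rot":[0,0,0],"hand":1},{"slide":[0.22,-0.41,0],"delta_rot":[0,0,0],"hand":1},{"slide":[0.22,-0.42,0],"delta_rot":[0,0,0],"hand":1},{"slide":[0,0,0.2],"delta_rot":[0,0,0],"hand":1},{"slide":[0,0,0],"delta_rot":[0,0,0],"hand":1}]'

```text
time_s: 3.48
eef_pos: [0.5201, 0.1824, 0.2397]
eef_rot: [-0.001, -0.578, 0.816, 0.001]
wrist_force: [0.8, -0.2, -0.7]
opening: 1.001
```

Run:
```python
from h import *
rep()
c=ctrl.camera("wrist");cv2.imwrite("pics/w2.png",c["frame"][:,:,::-1])
o,R=st();p=np.load("door2.npy")
print("off tool",R.T@(w(p,[[0,0,.146]])[0]-o["eef_pos"])/.05)
```

```text
t 3.48 pos [0.5201 0.1824 0.2397] q6 -2.68 F [ 0.77 -0.21 -0.7 ] T [ 0.05  0.01 -0.03] open 1.001
toolx az -1.9095 R [[-0.332, -0.943, -0.003], [-0.943, 0.332, -0.0], [0.001, 0.003, -1.0]]
off tool [ 1.38562797e-03 -9.28604596e-03  1.88638390e+00]
```

View pics/w2.png

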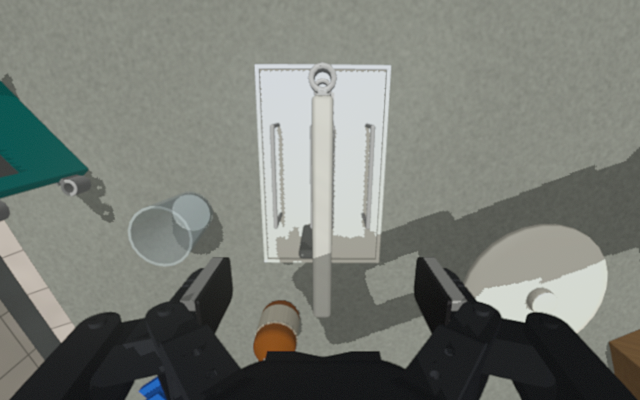

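The door edge is centred between the fingers (322, 100–315). Descending and closing.

Emit:
drive_tool --deltas '[{"slide":[0,0,0.45],"delta_rot":[0,0,0],"hand":1},{"slide":[0,0,0.45],"delta_rot":[0,0,0],"hand":1},{"slide":[0,0,0.45],"delta_rot":[0,0,0],"hand":1},{"slide":[0,0,0.4],"delta_rot":[0,0,0],"hand":1},{"slide":[0,0,0.12],"delta_rot":[0,0,0],"hand":1}]'

```text
time_s: 4.15
eef_pos: [0.5197, 0.1831, 0.1466]
eef_rot: [-0.001, -0.579, 0.816, 0.001]
wrist_force: [-0.4, -0.6, -0.3]
opening: 1.002
```

Emit:
drive_tool --deltas '[{"slide":[0,0,0],"delta_rot":[0,0,0],"hand":0.5},{"slide":[0,0,0],"delta_rot":[0,0,0],"hand":0.25},{"slide":[0,0,0],"delta_rot":[0,0,0],"hand":0.05},{"slide":[0,0,0],"delta_rot":[0,0,0],"hand":0.05},{"slide":[0,0,0],"delta_rot":[0,0,0],"hand":0.05}]'

```text
time_s: 4.78
eef_pos: [0.5215, 0.1828, 0.1485]
eef_rot: [0.001, -0.578, 0.816, -0.0]
wrist_force: [0.3, -0.0, 3.7]
opening: 0.147
```

Run:
```python
from h import *
rep()
c=ctrl.camera("wrist");cv2.imwrite("pics/w3.png",c["frame"][:,:,::-1])
```

```text
t 4.78 pos [0.5215 0.1828 0.1485] q6 -2.68 F [ 0.34 -0.05  3.7 ] T [0.   0.08 0.  ] open 0.147
toolx az -1.9087 R [[-0.331, -0.943, 0.001], [-0.943, 0.331, 0.0], [-0.001, -0.001, -1.0]]
```

View pics/w3.png

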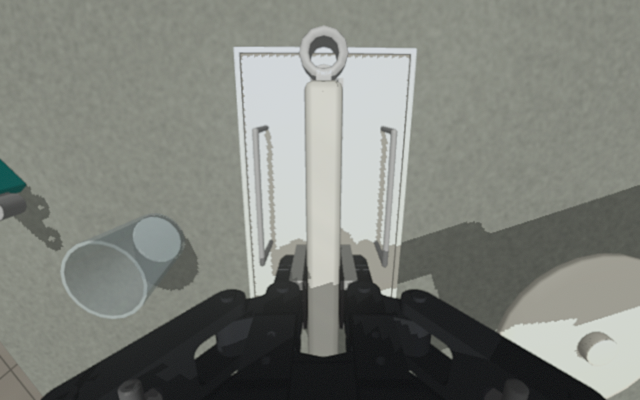

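Emit:
drive_tool --deltas '[{"slide":[0,0,-0.1],"delta_rot":[0,0,0],"hand":0.05},{"slide":[0,0,-0.3],"delta_rot":[0,0,0],"hand":0.05},{"slide":[0,0,-0.4],"delta_rot":[0,0,0],"hand":0.05},{"slide":[0,0,-0.5],"delta_rot":[0,0,0],"hand":0.05},{"slide":[0,0,-0.5],"delta_rot":[0,0,0],"hand":0.05}]'

```text
time_s: 5.45
eef_pos: [0.5205, 0.1827, 0.2389]
eef_rot: [-0.0, -0.578, 0.816, 0.0]
wrist_force: [-0.0, 0.2, -2.6]
opening: 0.15
```

Run:
```python
from h import *
rep()
c=ctrl.camera("wrist");cv2.imwrite("pics/w4.png",c["frame"][:,:,::-1])
c=ctrl.camera("scene");cv2.imwrite("pics/s4.png",c["frame"][:,:,::-1])
```

```text
t 5.45 pos [0.5205 0.1827 0.2389] q6 -2.68 F [-0.04  0.23 -2.58] T [-0.03 -0.01 -0.01] open 0.15
toolx az -1.9085 R [[-0.331, -0.944, -0.001], [-0.944, 0.331, 0.0], [0.0, 0.001, -1.0]]
```

View pics/w4.png

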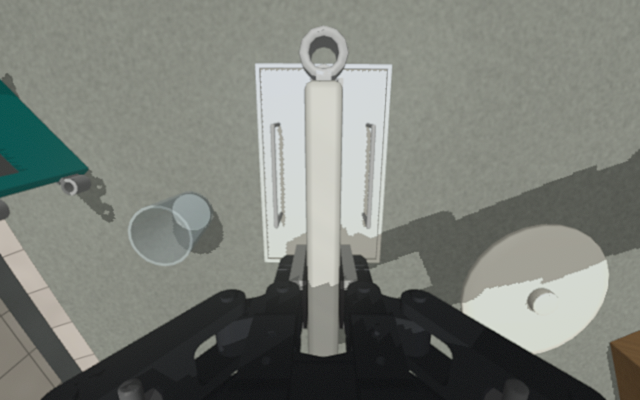

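View pics/s4.png

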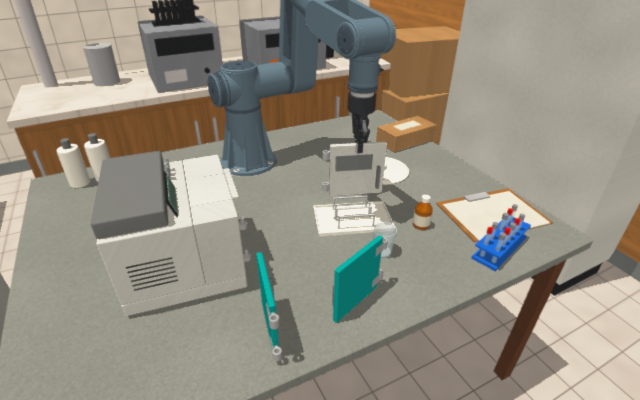

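The lift is clear: in the scene view the door hangs upright above the rack at (357,168). In the wrist view the knuckle bore is at (323,51). I'm refitting the analyser and planning the transport.

Run:
```python
from h import *
s=ctrl.camera("scene");t=ctrl.camera("top");c=ctrl.camera("wrist")
C=lambda P,f,o: np.array(P)/f+o
a=[(s,[[-.15,.16,.24],[-.15,-.16,.24],[-.15,.16,0],[.15,.16,.24]],C([[527,260],[460,35],[563,512],[25,350]],3.6,[90,145])),
 (t,[[-.15,.16,.24],[-.15,-.16,.24]],C([[268,58],[240,545]],5,[350,155]))]
p,r=fit(a,[.55,-.4,-1.57]);print("analyser",p,r.tolist())
np.save("an.npy",p)
h=w(p,[[-.166,.105,.065]])[0];print("hinge",h)
o,R=st()
# knuckle pos from wrist view: upper ring top centre pixel, in tool frame assumption y=0
kn=o["eef_pos"]+R@[.0945,0,0]
for dx in (.0925,.0945,.0965): print(proj(c,o["eef_pos"]+R@[dx,0,0]+[0,0,.0275]))
print("delta tool (mm) knuckle->hinge",(R.T@(h-kn))*1000)
```

```text
analyser [ 0.4868931  -0.35311776 -1.69494188] [[0.5, -2.4], [-0.3, -1.4], [0.6, 2.0], [-2.4, 0.2], [0.0, -0.4], [-0.5, 0.5]]
hinge [ 0.61164027 -0.20139715  0.065     ]
[[323.96046714  50.46453619]]
[[323.96993663  44.11530672]]
[[323.97945728  37.71194425]]
delta tool (mm) knuckle->hinge [ 237.40896873 -213.75224105  171.80682294]
```

Emit:
drive_tool --deltas '[{"slide":[0.3,-0.4,0],"delta_rot":[0,0,0],"hand":0.05},{"slide":[0.4,-0.5,0],"delta_rot":[0,0,0],"hand":0.05},{"slide":[0.4,-0.5,0],"delta_rot":[0,0,0],"hand":0.05},{"slide":[0.4,-0.5,0],"delta_rot":[0,0,0],"hand":0.05},{"slide":[0.4,-0.5,0],"delta_rot":[0,0,0],"hand":0.05}]'

```text
time_s: 6.32
eef_pos: [0.6021, 0.0525, 0.2357]
eef_rot: [-0.001, -0.578, 0.816, 0.001]
wrist_force: [0.9, 0.0, -3.2]
opening: 0.149
```

Emit:
drive_tool --deltas '[{"slide":[0.4,-0.5,0],"delta_rot":[0,0,0],"hand":0.05},{"slide":[0.4,-0.5,0],"delta_rot":[0,0,0],"hand":0.05},{"slide":[0.4,-0.5,0],"delta_rot":[0,0,0],"hand":0.05},{"slide":[0.3,-0.3,0],"delta_rot":[0,0,0],"hand":0.05},{"slide":[0,0,0],"delta_rot":[0,0,0],"hand":0.05}]'

```text
time_s: 6.95
eef_pos: [0.6624, -0.0486, 0.2362]
eef_rot: [-0.001, -0.577, 0.816, 0.001]
wrist_force: [-0.4, -0.2, -3.7]
opening: 0.151
```

Run:
```python
from h import *
rep()
c=ctrl.camera("wrist");cv2.imwrite("pics/w5.png",c["frame"][:,:,::-1])
o,R=st()
for dx in (.0925,.0945,.0965): print(proj(c,o["eef_pos"]+R@[dx,0,0]+[0,0,.0075]))
p=np.load("an.npy")
for dy in(-.007,0,.007): print(proj(c,w(p,[[-.166,.105+dy,.083],[-.166,.105+dy,.189]])).round(1).tolist())
print(proj(c,w(p,[[-.15,.16,.24],[-.15,-.16,.24],[-.168,.065,.223],[-.168,-.085,.223]])).round(1).tolist())
kn=o["eef_pos"]+R@[.0945,0,0]
h=w(p,[[-.166,.105,.065]])[0]
print("delta tool (mm) knuckle->hinge",(R.T@(h-kn))*1000)
```

```text
t 6.95 pos [ 0.6624 -0.0486  0.2362] q6 -3.05 F [-0.36 -0.18 -3.75] T [0.01 0.02 0.02] open 0.151
toolx az -1.9105 R [[-0.333, -0.943, -0.002], [-0.943, 0.333, 0.0], [0.0, 0.002, -1.0]]
[[324.01557121  62.57028684]]
[[324.01930697  57.20201574]]
[[324.02304525  51.79396465]]
[[326.8, 0.5], [329.8, -68.0]]
[[318.7, 2.5], [316.6, -64.7]]
[[310.6, 4.5], [303.4, -61.4]]
[[158.1, -146.4], [792.7, -156.7], [411.0, -124.8], [738.3, -173.9]]
delta tool (mm) knuckle->hinge [ 67.53910475  -3.9637715  171.47597452]
```

View pics/w5.png

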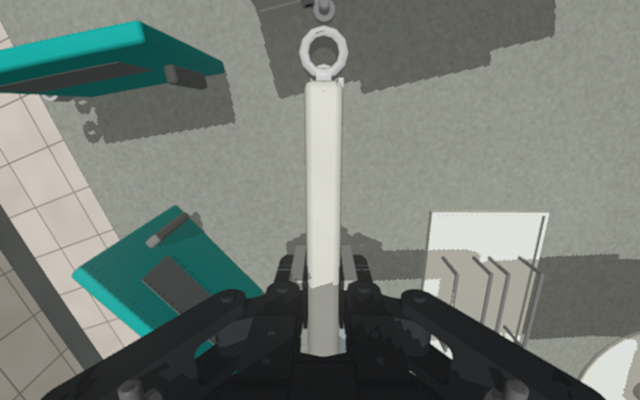

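Emit:
drive_tool --deltas '[{"slide":[0.2,0,0.06],"delta_rot":[0,0,0],"hand":0.05},{"slide":[0.3,0,0.06],"delta_rot":[0,0,0],"hand":0.05},{"slide":[0.2,0,0],"delta_rot":[0,0,0],"hand":0.05},{"slide":[0,0,0],"delta_rot":[0,0,0],"hand":0.05},{"slide":[0,0,0],"delta_rot":[0,0,0],"hand":0.05}]'

```text
time_s: 7.62
eef_pos: [0.6513, -0.0803, 0.2321]
eef_rot: [0.0, -0.578, 0.816, -0.0]
wrist_force: [-0.9, 0.1, -3.5]
opening: 0.152
```

Run:
```python
from h import *
rep()
c=ctrl.camera("wrist")
im=c["frame"];cv2.imwrite("pics/w6.png",im[:,:,::-1]);crop(im,270,0,110,80,7,"pics/w6c.png")
o,R=st()
for dx in (.0945,.0967): print(proj(c,o["eef_pos"]+R@[dx,0,0]+[0,0,.0075]))
p=np.load("an.npy")
for dy in(-.007,0,.007): print(proj(c,w(p,[[-.166,.105+dy,.083],[-.166,.105+dy,.189]])).round(1).tolist())
```

```text
t 7.62 pos [ 0.6513 -0.0803  0.2321] q6 -3.11 F [-0.89  0.05 -3.53] T [ 0.01 -0.    0.01] open 0.152
toolx az -1.9088 R [[-0.332, -0.943, 0.0], [-0.943, 0.332, 0.0], [-0.0, -0.0, -1.0]]
[[322.49323648  55.18116404]]
[[322.49364958  49.22430834]]
[[327.5, 42.7], [330.3, 1.1]]
[[319.5, 44.6], [317.4, 4.2]]
[[311.5, 46.5], [304.5, 7.3]]
```

View pics/w6.png

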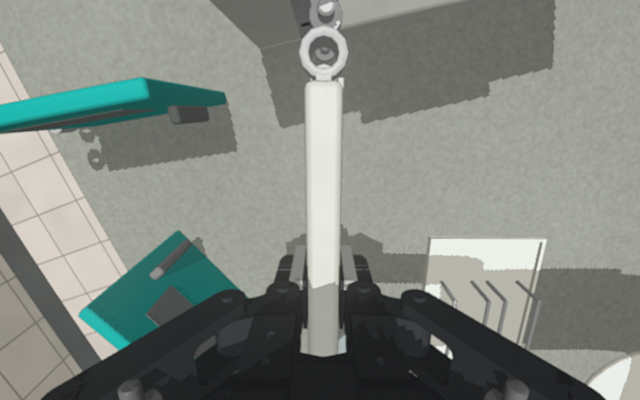

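View pics/w6c.png

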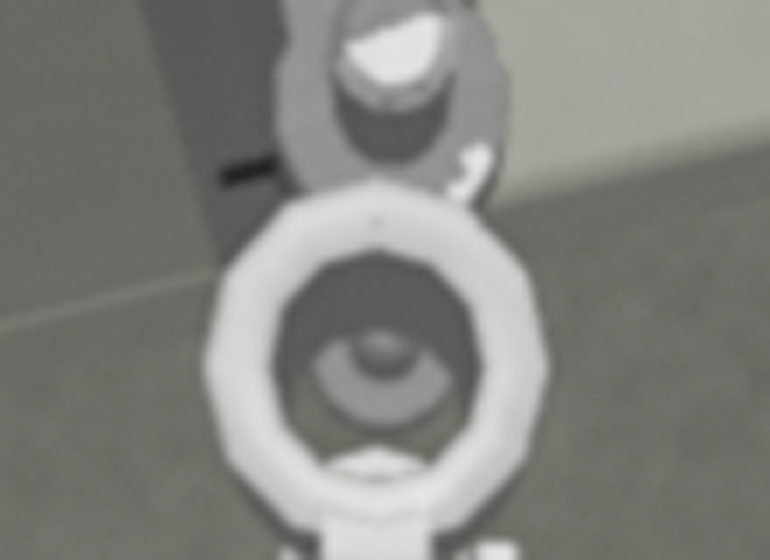

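The wrist view shows the bore at (323,51), the upper pin tip at (326,7), and the lower pin through the bore at (325,50). Joint 6 is close to its limit, so I'll open the door a bit more (rotate clockwise ~8°). First I'm solving for the pin axis relative to the knuckle.

```bash
cat >> h.py <<'E'
def vert(c,zs,us,x0):
    "xy of a vertical axis from pixels at heights zs"
    f=lambda q:(proj(c,[[q[0],q[1],z] for z in zs])-us).ravel()
    r=least_squares(f,x0); return r.x,np.round(f(r.x),1)
E
python3 - <<'E'
from h import *
c=ctrl.camera("wrist");o,R=st();T=o["eef_pos"]
k,r1=vert(c,[T[2]+.0075],np.array([[323.5,51.5]]),T[:2]);
hu,r2=vert(c,[.189],np.array([[326.4,6.5]]),T[:2]);hl,r3=vert(c,[.083],np.array([[325,49.5]]),T[:2])
ha,r4=vert(c,[.189,.083],np.array([[326.4,6.5],[325,49.5]]),T[:2])
print("knuckle tool",R.T@np.append(k-T[:2],0)*1000)
for n,h in(("u",hu),("l",hl),("both",ha)): print(n,h,"rel knuckle, tool mm",(R.T@np.append(h-k,0)*1000).round(2))
p=np.load("an.npy");print(r4,"an frame",(Ro.from_euler('z',-p[2]).apply(np.append(ha,0)-[p[0],p[1],0])*1000).round(1))
E
```

```text
knuckle tool [ 9.57228792e+01  3.92924637e-01 -2.02744427e-02]
u [ 0.6075806  -0.19858778] rel knuckle, tool mm [ 3.059e+01  1.600e+00 -1.000e-02]
l [ 0.60853246 -0.19598004] rel knuckle, tool mm [ 2.782e+01  1.570e+00 -1.000e-02]
both [ 0.60783596 -0.19788822] rel knuckle, tool mm [ 2.985e+01  1.590e+00 -1.000e-02]
[-0.   1.6  0.  -2.6] an frame [-169.   100.8    0. ]
```

Emit:
drive_tool --deltas '[{"slide":[0,0,0],"delta_rot":[0,0,0.022],"hand":0.05},{"slide":[0,-0.13,0],"delta_rot":[0,0,0.022],"hand":0.05},{"slide":[0,-0.13,0],"delta_rot":[0,0,0],"hand":0.05},{"slide":[0,0,0],"delta_rot":[0,0,0],"hand":0.05},{"slide":[0,0,0],"delta_rot":[0,0,0],"hand":0.05}]'

```text
time_s: 8.35
eef_pos: [0.6628, -0.0857, 0.2316]
eef_rot: [-0.0, -0.521, 0.854, 0.0]
wrist_force: [0.3, -0.2, -3.6]
opening: 0.15
```

Run:
```python
from h import *
rep();o,R=st();T=o["eef_pos"];h=np.array([.6077,-.1985])
print("move tool mm",(R.T@np.append(h-T[:2],0)*1000-[95.7,.4,0]).round(2))
```

```text
t 8.35 pos [ 0.6628 -0.0857  0.2316] q6 -2.97 F [ 0.29 -0.2  -3.57] T [-0.01  0.01  0.04] open 0.15
toolx az -2.046 R [[-0.457, -0.889, -0.0], [-0.889, 0.457, 0.0], [0.0, 0.0, -1.0]]
move tool mm [ 2.979e+01 -3.000e+00  1.000e-02]
```

Emit:
drive_tool --deltas '[{"slide":[0.2,-0.02,0],"delta_rot":[0,0,0],"hand":0.05},{"slide":[0.2,-0.02,0],"delta_rot":[0,0,0],"hand":0.05},{"slide":[0.2,-0.02,0],"delta_rot":[0,0,0],"hand":0.05},{"slide":[0,0,0],"delta_rot":[0,0,0],"hand":0.05},{"slide":[0,0,0],"delta_rot":[0,0,0],"hand":0.05}]'

```text
time_s: 8.98
eef_pos: [0.6518, -0.114, 0.2319]
eef_rot: [0.0, -0.52, 0.854, 0.0]
wrist_force: [0.1, -0.3, -3.5]
opening: 0.149
```

Run:
```python
from h import *
rep();o,R=st();T=o["eef_pos"]
c=ctrl.camera("wrist");im=c["frame"];cv2.imwrite("pics/w7.png",im[:,:,::-1]);crop(im,280,10,90,75,8,"pics/w7c.png")
k=T+R@[.0957,.0004,0]
print([proj(c,[[k[0],k[1],z]]).round(1).tolist() for z in (T[2]+.0075,T[2]-.0165,.189,.083)])
s=ctrl.camera("scene");cv2.imwrite("pics/s7.png",s["frame"][:,:,::-1]);crop(s["frame"],200,160,110,110,5,"pics/s7c.png")
```

```text
t 8.97 pos [ 0.6518 -0.114   0.2319] q6 -3.02 F [ 0.06 -0.26 -3.53] T [-0.    0.04  0.03] open 0.149
toolx az -2.0472 R [[-0.459, -0.889, 0.0], [-0.889, 0.459, 0.0], [-0.0, -0.0, -1.0]]
[[[323.5, 51.4]], [[323.4, 60.6]], [[323.3, 67.9]], [[323.1, 83.7]]]
```

View pics/w7c.png

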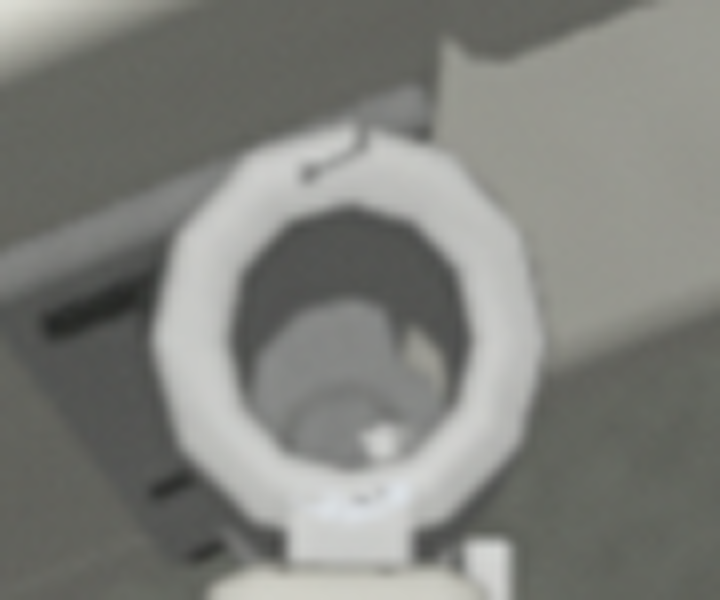

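View pics/s7c.png

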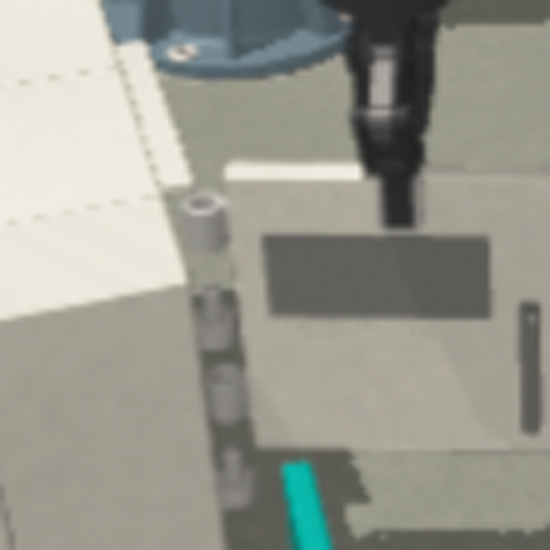

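Through the bore, the pin tip sits at about (323.4,64.6); fully aligned would be (323.3,67.9). So the pin lies ~2 mm further along tool +x, and the scene view agrees. I'm shifting and lowering part way.

Emit:
drive_tool --deltas '[{"slide":[0.04,0,0],"delta_rot":[0,0,0],"hand":0.05},{"slide":[0,0,0.12],"delta_rot":[0,0,0],"hand":0.05},{"slide":[0,0,0.12],"delta_rot":[0,0,0],"hand":0.05},{"slide":[0,0,0.12],"delta_rot":[0,0,0],"hand":0.05},{"slide":[0,0,0],"delta_rot":[0,0,0],"hand":0.05}]'

```text
time_s: 9.7
eef_pos: [0.6504, -0.1155, 0.2126]
eef_rot: [-0.001, -0.52, 0.854, 0.001]
wrist_force: [-0.5, 0.5, -3.0]
opening: 0.156
```

Run:
```python
from h import *
rep();o,R=st();T=o["eef_pos"]
c=ctrl.camera("wrist");im=c["frame"];crop(im,280,10,90,75,8,"pics/w8c.png")
k=T+R@[.0957,.0004,0]
print([((proj(c,[[k[0],k[1],z]])[0]-[280,10])*8).round(0).tolist() for z in (T[2]+.0075,T[2]-.0165,.189,.171)])
s=ctrl.camera("scene");crop(s["frame"],200,160,110,110,5,"pics/s8c.png")
```

```text
t 9.7 pos [ 0.6504 -0.1155  0.2126] q6 -3.02 F [-0.46  0.51 -2.96] T [-0.02  0.05 -0.02] open 0.156
toolx az -2.0469 R [[-0.458, -0.889, -0.002], [-0.889, 0.458, 0.001], [0.0, 0.002, -1.0]]
[[348.0, 332.0], [347.0, 405.0], [346.0, 423.0], [345.0, 462.0]]
```

View pics/w8c.png

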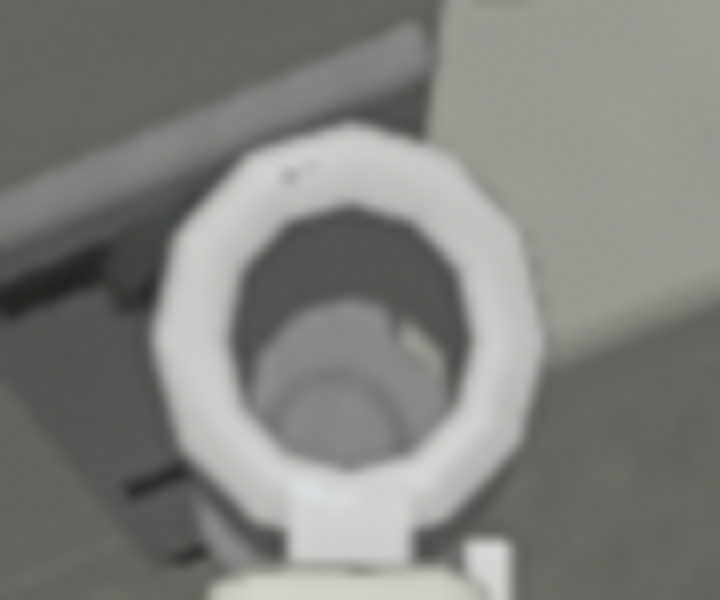

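View pics/s8c.png

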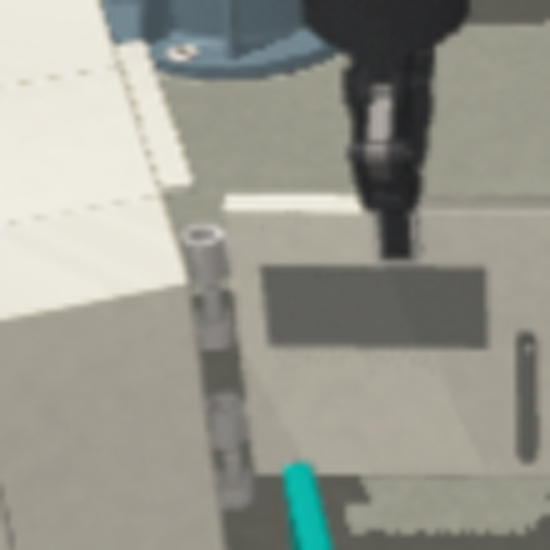

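Here the bore's lower mouth is centred at about crop (347,405). The pin body's outline is centred at about (341,450), where aligned would be (346,423). So I overshot by ~1.5 mm; I'm going back 1.2 mm and lowering slowly.

Emit:
drive_tool --deltas '[{"slide":[-0.024,-0.006,0],"delta_rot":[0,0,0],"hand":0.05},{"slide":[0,0,0],"delta_rot":[0,0,0],"hand":0.05},{"slide":[0,0,0.04],"delta_rot":[0,0,0],"hand":0.05},{"slide":[0,0,0.04],"delta_rot":[0,0,0],"hand":0.05},{"slide":[0,0,0],"delta_rot":[0,0,0],"hand":0.05}]'

```text
time_s: 10.42
eef_pos: [0.6515, -0.1147, 0.2094]
eef_rot: [-0.0, -0.52, 0.854, 0.0]
wrist_force: [1.1, 1.1, -3.7]
opening: 0.151
```

Run:
```python
from h import *
rep();o,R=st();T=o["eef_pos"]
c=ctrl.camera("wrist");im=c["frame"];crop(im,300,30,50,45,12,"pics/w9c.png")
k=T+R@[.0957,.0004,0]
# outlines predicted if aligned
a=np.linspace(0,2*np.pi,60)
v=cv2.imread("pics/w9c.png")
for z,r,col in((T[2]+.0075,.006,(0,0,255)),(T[2]-.0165,.006,(0,255,0)),(.189,.0035,(255,0,0)),(.1875,.005,(255,255,0))):
    q=(proj(c,np.c_[k[0]+r*np.cos(a),k[1]+r*np.sin(a),np.full(60,z)])-[300,30]+.5)*12
    for u in q[::3]: cv2.circle(v,(int(u[0]),int(u[1])),1,col,-1)
cv2.imwrite("pics/w9d.png",v)
s=ctrl.camera("scene");crop(s["frame"],230,195,30,70,9,"pics/s9c.png")
```

```text
t 10.43 pos [ 0.6515 -0.1147  0.2094] q6 -3.02 F [ 1.05  1.1  -3.71] T [-0.01  0.02 -0.01] open 0.151
toolx az -2.0469 R [[-0.458, -0.889, -0.001], [-0.889, 0.458, 0.0], [0.0, 0.001, -1.0]]
```

View pics/w9d.png

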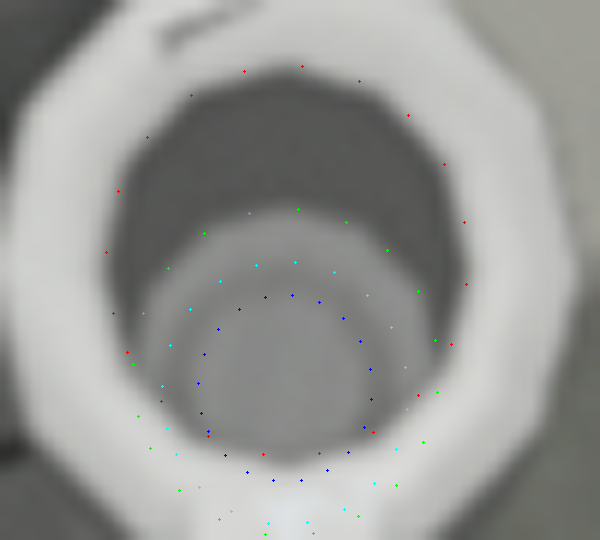

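View pics/s9c.png

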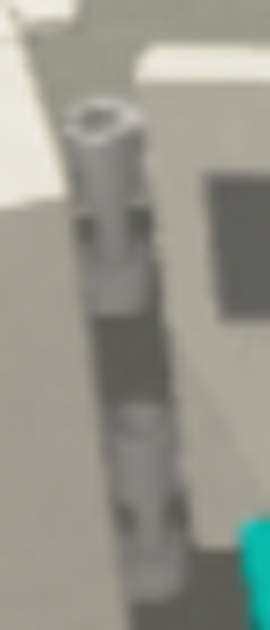

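The overlay shows the pin tip and body outlines matching the aligned prediction within ~0.3 mm. Lowering slowly, watching the force.

Emit:
drive_tool --deltas '[{"slide":[0,0,0.03],"delta_rot":[0,0,0],"hand":0.05},{"slide":[0,0,0.03],"delta_rot":[0,0,0],"hand":0.05},{"slide":[0,0,0.03],"delta_rot":[0,0,0],"hand":0.05},{"slide":[0,0,0.03],"delta_rot":[0,0,0],"hand":0.05},{"slide":[0,0,0.01],"delta_rot":[0,0,0],"hand":0.05}]'

```text
time_s: 11.15
eef_pos: [0.6517, -0.1147, 0.2031]
eef_rot: [-0.0, -0.52, 0.854, 0.0]
wrist_force: [-0.0, -0.2, -3.5]
opening: 0.151
```

```bash
python3 -c "
from h import *
rep()"
```

```text
t 11.15 pos [ 0.6517 -0.1147  0.2031] q6 -3.02 F [-0.   -0.22 -3.47] T [ 0.02 -0.    0.02] open 0.151
toolx az -2.0468 R [[-0.458, -0.889, -0.0], [-0.889, 0.458, 0.0], [0.0, 0.0, -1.0]]
```

Emit:
drive_tool --deltas '[{"slide":[0,0,0.03],"delta_rot":[0,0,0],"hand":0.05},{"slide":[0,0,0.03],"delta_rot":[0,0,0],"hand":0.05},{"slide":[0,0,0.03],"delta_rot":[0,0,0],"hand":0.05},{"slide":[0,0,0.03],"delta_rot":[0,0,0],"hand":0.05},{"slide":[0,0,0.01],"delta_rot":[0,0,0],"hand":0.05}]'

```text
time_s: 11.78
eef_pos: [0.6516, -0.1147, 0.1966]
eef_rot: [-0.0, -0.52, 0.854, 0.0]
wrist_force: [0.8, 0.3, -4.3]
opening: 0.155
```

Emit:
drive_tool --deltas '[{"slide":[0,0,0.03],"delta_rot":[0,0,0],"hand":0.05},{"slide":[0,0,0.03],"delta_rot":[0,0,0],"hand":0.05},{"slide":[0,0,0.03],"delta_rot":[0,0,0],"hand":0.05},{"slide":[0,0,0.01],"delta_rot":[0,0,0],"hand":0.05},{"slide":[0,0,0],"delta_rot":[0,0,0],"hand":0.05}]'

```text
time_s: 12.4
eef_pos: [0.6517, -0.1148, 0.1918]
eef_rot: [-0.0, -0.52, 0.854, 0.0]
wrist_force: [0.2, -0.2, -2.6]
opening: 0.156
```

Run:
```python
from h import *
rep()
c=ctrl.camera("wrist");crop(c["frame"],280,10,90,75,8,"pics/w10c.png")
s=ctrl.camera("scene");crop(s["frame"],215,190,60,75,8,"pics/s10c.png")
```

```text
t 12.4 pos [ 0.6517 -0.1148  0.1918] q6 -3.02 F [ 0.19 -0.21 -2.63] T [-0.02  0.01  0.02] open 0.156
toolx az -2.0469 R [[-0.458, -0.889, -0.0], [-0.889, 0.458, -0.0], [0.0, 0.0, -1.0]]
```

View pics/s10c.png

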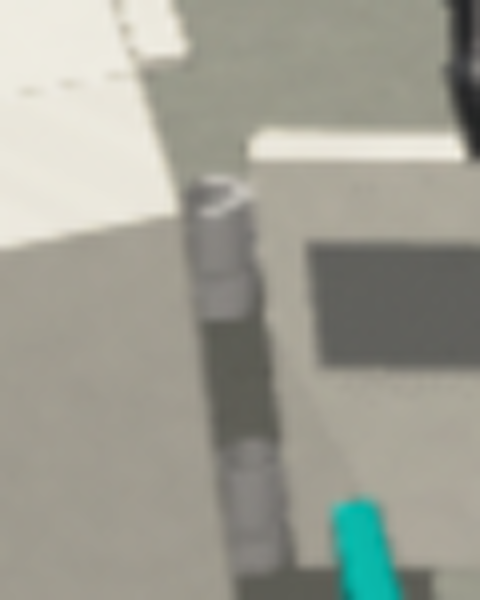

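View pics/w10c.png

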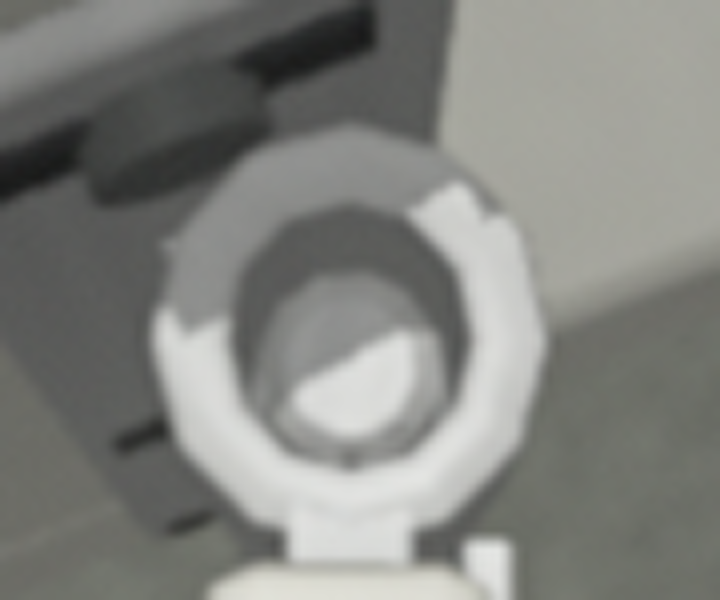

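Both pins are inside the knuckles and there's no contact force. The last few mm go in finer steps.

Emit:
drive_tool --deltas '[{"slide":[0,0,0.015],"delta_rot":[0,0,0],"hand":0.05},{"slide":[0,0,0.015],"delta_rot":[0,0,0],"hand":0.05},{"slide":[0,0,0.015],"delta_rot":[0,0,0],"hand":0.05},{"slide":[0,0,0.01],"delta_rot":[0,0,0],"hand":0.05},{"slide":[0,0,0],"delta_rot":[0,0,0],"hand":0.05}]'

```text
time_s: 13.12
eef_pos: [0.6517, -0.1147, 0.1889]
eef_rot: [-0.0, -0.52, 0.854, 0.0]
wrist_force: [-0.7, 0.1, -3.8]
opening: 0.152
```

Emit:
drive_tool --deltas '[{"slide":[0,0,0.01],"delta_rot":[0,0,0],"hand":0.05},{"slide":[0,0,0.01],"delta_rot":[0,0,0],"hand":0.05},{"slide":[0,0,0],"delta_rot":[0,0,0],"hand":0.05},{"slide":[0,0,0],"delta_rot":[0,0,0],"hand":0.05},{"slide":[0,0,0],"delta_rot":[0,0,0],"hand":0.05}]'

```text
time_s: 13.75
eef_pos: [0.6517, -0.1148, 0.1881]
eef_rot: [-0.0, -0.52, 0.854, -0.0]
wrist_force: [-0.1, 0.1, -3.2]
opening: 0.152
```

Emit:
drive_tool --deltas '[{"slide":[0,0,0.01],"delta_rot":[0,0,0],"hand":0.05},{"slide":[0,0,0.01],"delta_rot":[0,0,0],"hand":0.05},{"slide":[0,0,0],"delta_rot":[0,0,0],"hand":0.05},{"slide":[0,0,0],"delta_rot":[0,0,0],"hand":0.05},{"slide":[0,0,0],"delta_rot":[0,0,0],"hand":0.05}]'

```text
time_s: 14.38
eef_pos: [0.6519, -0.1148, 0.1873]
eef_rot: [0.0, -0.52, 0.854, -0.0]
wrist_force: [-0.6, 0.7, -0.7]
opening: 0.154
```

Emit:
drive_tool --deltas '[{"slide":[0,0,0.01],"delta_rot":[0,0,0],"hand":0.05},{"slide":[0,0,0],"delta_rot":[0,0,0],"hand":0.05},{"slide":[0,0,0.01],"delta_rot":[0,0,0],"hand":0.05},{"slide":[0,0,0],"delta_rot":[0,0,0],"hand":0.05},{"slide":[0,0,0],"delta_rot":[0,0,0],"hand":0.05}]'

```text
time_s: 15.0
eef_pos: [0.6521, -0.1147, 0.1869]
eef_rot: [0.0, -0.521, 0.854, -0.0]
wrist_force: [-1.1, 2.5, 5.6]
opening: 0.147
```

Contact at exactly the predicted height (TCP z 0.187): the load went from −3.5 to +5.6 N, so the knuckles sit on the shoulders. I'll check by camera before releasing.

Run:
```python
from h import *
rep()
s=ctrl.camera("scene");crop(s["frame"],215,190,110,75,7,"pics/s11c.png")
c=ctrl.camera("top");crop(c["frame"],350,140,110,85,7,"pics/t11c.png")
```

```text
t 15.0 pos [ 0.6521 -0.1147  0.1869] q6 -3.02 F [-1.07  2.5   5.62] T [ 0.04  0.44 -0.11] open 0.147
toolx az -2.0467 R [[-0.458, -0.889, 0.001], [-0.889, 0.458, -0.0], [-0.0, -0.001, -1.0]]
```

View pics/s11c.png

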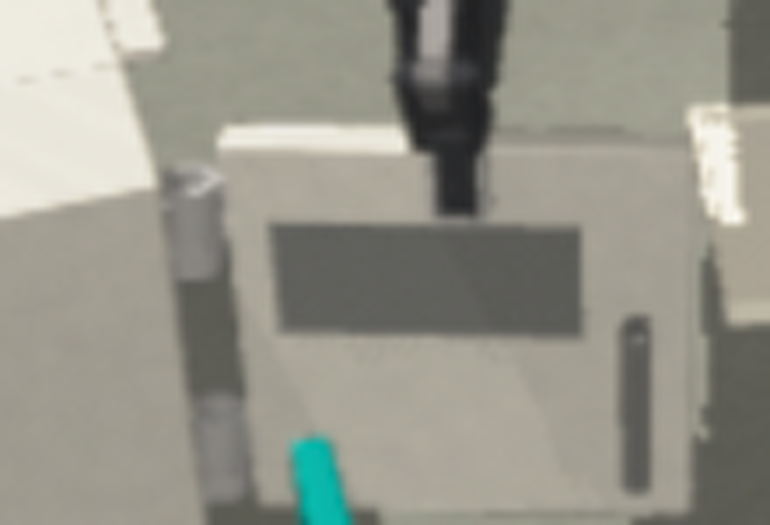

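View pics/t11c.png

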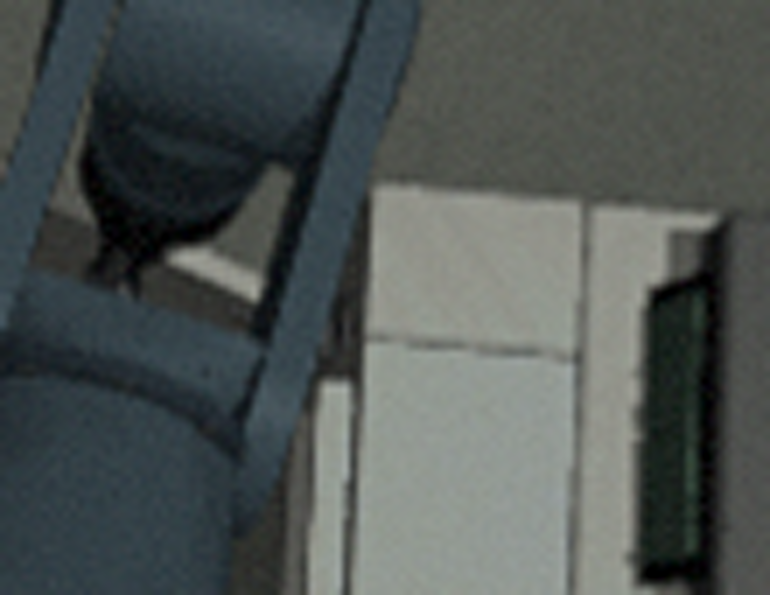

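Both knuckles rest on their shoulders with no gap visible (scene crop (198,275) and (222,495)). Releasing and rising.

Emit:
drive_tool --deltas '[{"slide":[0,0,0],"delta_rot":[0,0,0],"hand":0.3},{"slide":[0,0,0],"delta_rot":[0,0,0],"hand":0.5},{"slide":[0,0,0],"delta_rot":[0,0,0],"hand":0.8},{"slide":[0,0,0],"delta_rot":[0,0,0],"hand":0.8},{"slide":[0,0,0],"delta_rot":[0,0,0],"hand":0.8}]'

```text
time_s: 15.72
eef_pos: [0.6517, -0.1148, 0.186]
eef_rot: [-0.0, -0.52, 0.854, -0.0]
wrist_force: [-0.9, -0.0, 0.5]
opening: 0.803
```

Emit:
drive_tool --deltas '[{"slide":[0,0,-0.3],"delta_rot":[0,0,0],"hand":0.8},{"slide":[0,0,-0.4],"delta_rot":[0,0,0],"hand":0.8},{"slide":[0,0,-0.5],"delta_rot":[0,0,0],"hand":0.8},{"slide":[0,0,0],"delta_rot":[0,0,0],"hand":0.8},{"slide":[0,0,0],"delta_rot":[0,0,0],"hand":0.4}]'

```text
time_s: 16.35
eef_pos: [0.6516, -0.1147, 0.2461]
eef_rot: [0.0, -0.52, 0.854, -0.0]
wrist_force: [0.8, 0.5, -0.9]
opening: 0.601
```

Run:
```python
from h import *
rep()
s=ctrl.camera("scene");cv2.imwrite("pics/s12.png",s["frame"][:,:,::-1])
c=ctrl.camera("wrist");cv2.imwrite("pics/w12.png",c["frame"][:,:,::-1])
```

```text
t 16.35 pos [ 0.6516 -0.1147  0.2461] q6 -3.02 F [ 0.79  0.49 -0.95] T [-0.03  0.03  0.02] open 0.601
toolx az -2.0468 R [[-0.458, -0.889, 0.0], [-0.889, 0.458, -0.0], [-0.0, -0.0, -1.0]]
```

View pics/s12.png

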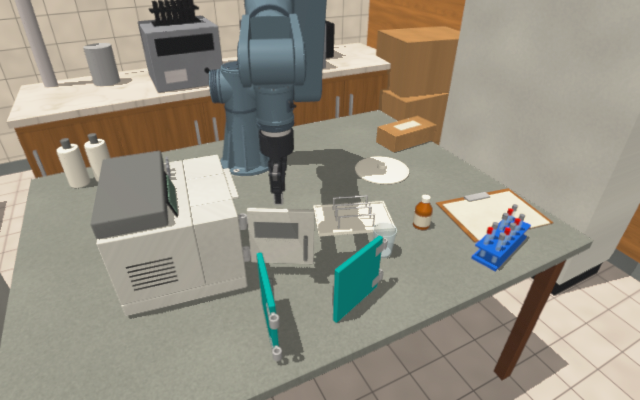

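View pics/w12.png

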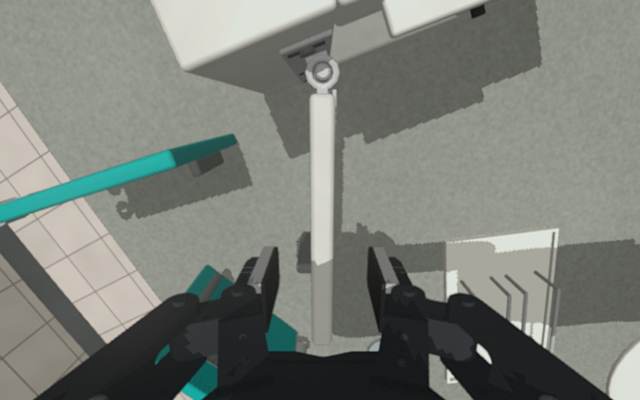

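The door hangs free on the pins at (282,238) in the scene, and in the wrist view the pin is inside the bore at (323,70). Before pushing from the outer side, I'll locate the nearby turquoise door so I can avoid it.

Run:
```python
from h import *
t=ctrl.camera("top");s=ctrl.camera("scene");c=ctrl.camera("wrist")
def ray(c,u,z):
    n=cv2.undistortPoints(np.array([[u]],float),c["mtx"],c["dist"])[0,0]
    d=c["R"].T@np.append(n,1); C=-c["R"].T@c["t"]; return C+d*(z-C[2])/d[2]
for u in ([238,138],[170,157],[172,165],[0,215]): print("w",u,ray(c,u,.17).round(3),ray(c,u,0).round(3))
for u in ([388,165],[397,112],[384,163]): print("t",u,ray(t,u,.17).round(3),ray(t,u,0).round(3))
for u in ([259,256],[273,318]): print("s",u,ray(s,u,.17).round(3))
crop(t["frame"],360,90,60,90,6,"pics/t13.png")
```

```text
w [238, 138] [ 0.678 -0.19   0.17 ] [ 0.724 -0.198  0.   ]
w [170, 157] [ 0.727 -0.201  0.17 ] [ 0.812 -0.218  0.   ]
w [172, 165] [ 0.729 -0.196  0.17 ] [ 0.816 -0.208  0.   ]
w [0, 215] [ 0.871 -0.227  0.17 ] [ 1.069 -0.264  0.   ]
t [388, 165] [ 0.689 -0.186  0.17 ] [ 0.737 -0.216  0.   ]
t [397, 112] [ 0.884 -0.229  0.17 ] [ 0.957 -0.264  0.   ]
t [384, 163] [ 0.697 -0.172  0.17 ] [ 0.745 -0.201  0.   ]
s [259, 256] [ 0.741 -0.205  0.17 ]
s [273, 318] [ 0.918 -0.24   0.17 ]
```

View pics/t13.png

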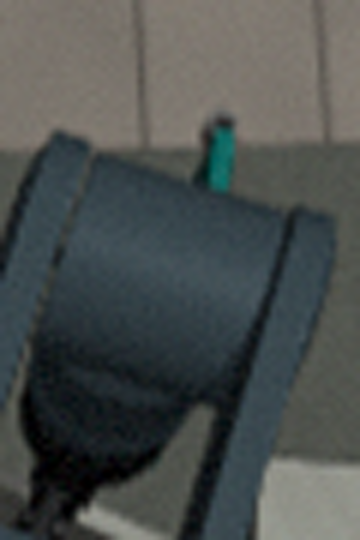

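Turquoise door's near end is about (0.725,−0.20), ~85 mm from my path. Moving to the outer side, closing the fingers and turning so that the narrow finger side faces the analyser at the end.

Emit:
drive_tool --deltas '[{"slide":[-0.3,-0.4,-0.1],"delta_rot":[0,0,0],"hand":0.05},{"slide":[-0.3,-0.4,0],"delta_rot":[0,0,0],"hand":0},{"slide":[-0.18,-0.2,0],"delta_rot":[0,0,0],"hand":0},{"slide":[0,0,0],"delta_rot":[0,0,0.055],"hand":0},{"slide":[0,0,0],"delta_rot":[0,0,0.055],"hand":0}]'

```text
time_s: 17.23
eef_pos: [0.714, -0.1028, 0.25]
eef_rot: [-0.001, -0.363, 0.932, 0.0]
wrist_force: [-0.7, 0.2, -0.4]
opening: 0.001
```

Emit:
drive_tool --deltas '[{"slide":[0,0,0],"delta_rot":[0,0,0.055],"hand":0},{"slide":[0,0,0],"delta_rot":[0,0,0.055],"hand":0},{"slide":[0,0,0],"delta_rot":[0,0,0.055],"hand":0},{"slide":[0,0,0],"delta_rot":[0,0,0.055],"hand":0},{"slide":[0,0,0],"delta_rot":[0,0,0.055],"hand":0}]'

```text
time_s: 17.85
eef_pos: [0.7138, -0.103, 0.2502]
eef_rot: [-0.001, 0.06, 0.998, 0.0]
wrist_force: [-0.2, 0.3, -0.0]
opening: 0.001
```

Emit:
drive_tool --deltas '[{"slide":[0,0,0],"delta_rot":[0,0,0.055],"hand":0},{"slide":[0,0,0],"delta_rot":[0,0,0.055],"hand":0},{"slide":[0,0,0],"delta_rot":[0,0,0.055],"hand":0},{"slide":[0,0,0],"delta_rot":[0,0,0.055],"hand":0},{"slide":[0,0,0],"delta_rot":[0,0,0.055],"hand":0}]'

```text
time_s: 18.48
eef_pos: [0.7138, -0.103, 0.2503]
eef_rot: [-0.001, 0.473, 0.881, -0.0]
wrist_force: [0.3, 1.0, 0.9]
opening: -0.0
```

Emit:
drive_tool --deltas '[{"slide":[0,0,0],"delta_rot":[0,0,0.055],"hand":0},{"slide":[0,0,0],"delta_rot":[0,0,0.055],"hand":0},{"slide":[0,0,0],"delta_rot":[0,0,0.055],"hand":0},{"slide":[0,0,0],"delta_rot":[0,0,0.055],"hand":0},{"slide":[0,0,0],"delta_rot":[0,0,0],"hand":0}]'

```text
time_s: 19.1
eef_pos: [0.7139, -0.103, 0.2504]
eef_rot: [-0.0, 0.741, 0.672, -0.0]
wrist_force: [0.0, -0.8, -0.2]
opening: 0.002
```

Run:
```python
from h import *
rep()
s=ctrl.camera("scene");crop(s["frame"],200,120,140,140,4,"pics/s14.png")
c=ctrl.camera("wrist");cv2.imwrite("pics/w14.png",c["frame"][:,:,::-1])
```

```text
t 19.1 pos [ 0.7139 -0.103   0.2504] q6 -0.21 F [ 0.01 -0.84 -0.2 ] T [ 0.01 -0.01 -0.04] open 0.002
toolx az 1.4733 R [[0.097, 0.995, -0.001], [0.995, -0.097, 0.0], [0.0, -0.001, -1.0]]
```

View pics/s14.png

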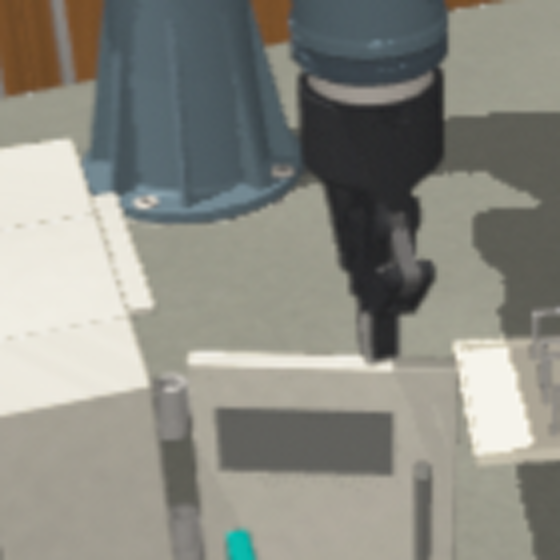

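View pics/w14.png

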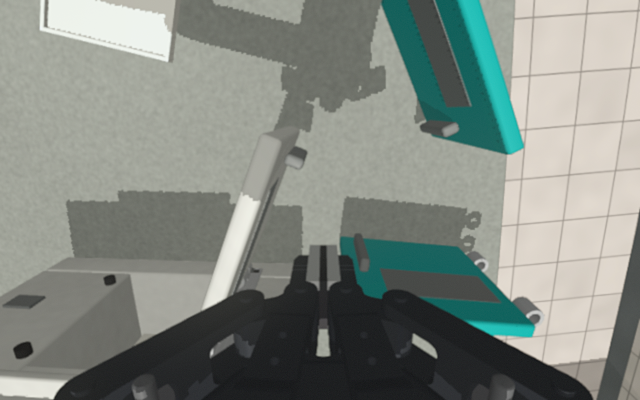

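Run:
```python
from h import *
o,R=st();T=o["eef_pos"];H=np.array([.608,-.200]);p=np.load("an.npy")
shut=np.degrees(p[2])-90+360
print("shut deg",shut)
prev=T[:2]
for th in [62.7,70,80,90,100,110,120,130,140,150,160,168,170,shut]:
    a=np.radians(th);u=np.array([np.cos(a),np.sin(a)]);n=np.array([np.sin(a),-np.cos(a)])
    off=.007+.011*abs(n@R[:2,0])+.0145*abs(n@R[:2,1])
    q=H+.13*u+off*n
    d=R.T@np.append(q-prev,0)/.05; print(th,q.round(4),(d[:2]).round(3)); prev=q
```

```text
shut deg 172.88698378189594
62.7 [ 0.6894 -0.0957] [ 0.097 -0.501]
70 [ 0.6748 -0.086 ] [ 0.166 -0.31 ]
80 [ 0.6526 -0.0759] [ 0.159 -0.463]
90 [ 0.6305 -0.07  ] [ 0.074 -0.451]
100 [ 0.609  -0.0678] [ 0.002 -0.432]
110 [ 0.5869 -0.0694] [-0.073 -0.437]
120 [ 0.5648 -0.0748] [-0.151 -0.428]
130 [ 0.5436 -0.0843] [-0.23  -0.404]
140 [ 0.524  -0.0978] [-0.306 -0.364]
150 [ 0.5069 -0.1151] [-0.375 -0.307]
160 [ 0.4931 -0.1355] [-0.434 -0.236]
168 [ 0.4849 -0.1538] [-0.38  -0.129]
170 [ 0.4833 -0.1586] [-0.098 -0.023]
172.88698378189594 [ 0.4813 -0.1656] [-0.144 -0.027]
```

Emit:
drive_tool --deltas '[{"slide":[0,0,0.4],"delta_rot":[0,0,0],"hand":0},{"slide":[0,0,0.5],"delta_rot":[0,0,0],"hand":0},{"slide":[0,0,0.4],"delta_rot":[0,0,0],"hand":0},{"slide":[0,0,0.14],"delta_rot":[0,0,0],"hand":0},{"slide":[0,0,0],"delta_rot":[0,0,0],"hand":0}]'

```text
time_s: 19.82
eef_pos: [0.7138, -0.103, 0.1783]
eef_rot: [-0.0, 0.741, 0.671, -0.0]
wrist_force: [-0.9, -0.0, 1.4]
opening: 0.004
```

Emit:
drive_tool --deltas '[{"slide":[0.05,-0.2,0],"delta_rot":[0,0,0],"hand":0},{"slide":[0.05,-0.2,0],"delta_rot":[0,0,0],"hand":0},{"slide":[0.03,-0.12,0],"delta_rot":[0,0,0],"hand":0},{"slide":[0.08,-0.15,0],"delta_rot":[0,0,0],"hand":0},{"slide":[0.06,-0.14,0],"delta_rot":[0,0,0],"hand":0}]'

```text
time_s: 20.45
eef_pos: [0.6747, -0.0852, 0.1793]
eef_rot: [0.0, 0.741, 0.671, 0.0]
wrist_force: [0.9, -0.5, -0.0]
opening: -0.004
```

Emit:
drive_tool --deltas '[{"slide":[0.08,-0.23,0],"delta_rot":[0,0,0],"hand":0},{"slide":[0.08,-0.23,0],"delta_rot":[0,0,0],"hand":0},{"slide":[0.04,-0.22,0],"delta_rot":[0,0,0],"hand":0},{"slide":[0.03,-0.22,0],"delta_rot":[0,0,0],"hand":0},{"slide":[0,-0.2,0],"delta_rot":[0,0,0],"hand":0}]'

```text
time_s: 21.08
eef_pos: [0.6208, -0.0686, 0.1791]
eef_rot: [0.0, 0.741, 0.671, 0.0]
wrist_force: [0.8, 0.7, 0.2]
opening: 0.002
```

Run:
```python
from h import *
rep()
s=ctrl.camera("scene");crop(s["frame"],200,120,140,140,4,"pics/s15.png")
c=ctrl.camera("wrist");cv2.imwrite("pics/w15.png",c["frame"][:,:,::-1])
```

```text
t 21.07 pos [ 0.6208 -0.0686  0.1791] q6 -0.2 F [0.8  0.71 0.18] T [-0.02 -0.01  0.02] open 0.002
toolx az 1.4719 R [[0.099, 0.995, 0.0], [0.995, -0.099, -0.0], [-0.0, 0.0, -1.0]]
```

View pics/s15.png

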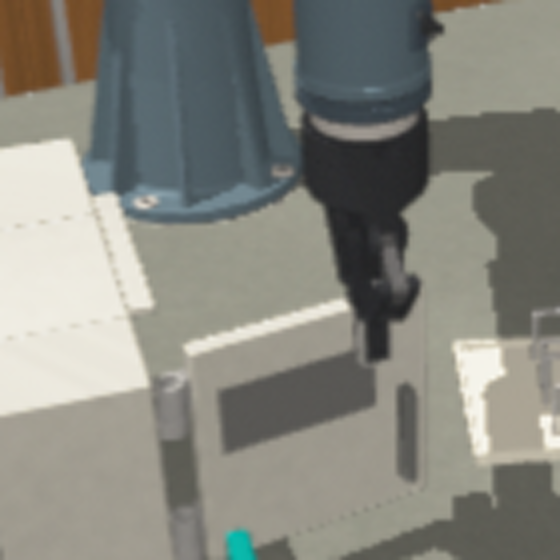

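View pics/w15.png

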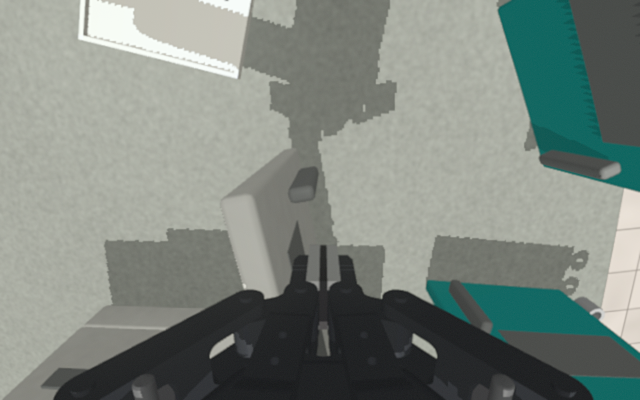

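The door swings with the fingers at almost no force and the knuckles stay seated. Continuing the arc.

Emit:
drive_tool --deltas '[{"slide":[0,-0.22,0],"delta_rot":[0,0,0],"hand":0},{"slide":[-0.03,-0.22,0],"delta_rot":[0,0,0],"hand":0},{"slide":[-0.04,-0.22,0],"delta_rot":[0,0,0],"hand":0},{"slide":[-0.07,-0.22,0],"delta_rot":[0,0,0],"hand":0},{"slide":[-0.08,-0.21,0],"delta_rot":[0,0,0],"hand":0}]'

```text
time_s: 21.8
eef_pos: [0.5654, -0.0744, 0.1791]
eef_rot: [0.0, 0.741, 0.671, -0.0]
wrist_force: [-0.6, 0.3, -0.4]
opening: -0.001
```

Emit:
drive_tool --deltas '[{"slide":[-0.11,-0.2,0],"delta_rot":[0,0,0],"hand":0},{"slide":[-0.12,-0.2,0],"delta_rot":[0,0,0],"hand":0},{"slide":[-0.15,-0.18,0],"delta_rot":[0,0,0],"hand":0},{"slide":[-0.16,-0.18,0],"delta_rot":[0,0,0],"hand":0},{"slide":[0,0,0],"delta_rot":[0,0,0],"hand":0}]'

```text
time_s: 22.42
eef_pos: [0.5251, -0.098, 0.1791]
eef_rot: [-0.0, 0.742, 0.671, -0.0]
wrist_force: [-0.5, 0.6, 0.3]
opening: 0.001
```

Run:
```python
from h import *
rep()
s=ctrl.camera("scene");crop(s["frame"],180,120,140,140,4,"pics/s16.png")
c=ctrl.camera("wrist");cv2.imwrite("pics/w16.png",c["frame"][:,:,::-1])
```

```text
t 22.43 pos [ 0.5251 -0.098   0.1791] q6 -0.31 F [-0.45  0.64  0.32] T [ 0.03 -0.03 -0.01] open 0.001
toolx az 1.4706 R [[0.1, 0.995, -0.0], [0.995, -0.1, -0.0], [-0.0, -0.0, -1.0]]
```

View pics/s16.png

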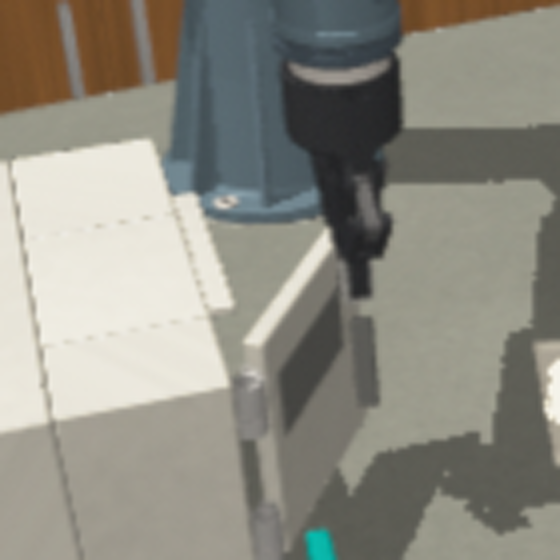

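View pics/w16.png

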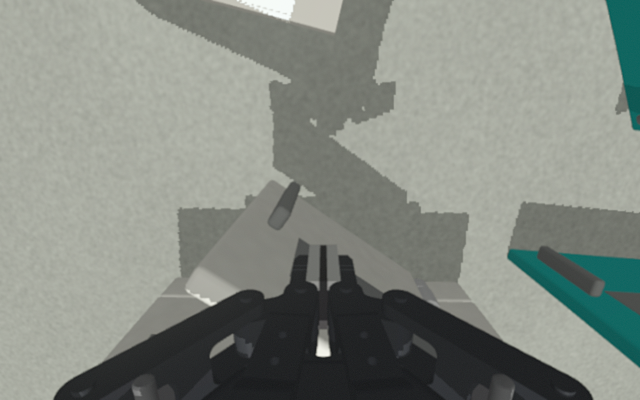

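Emit:
drive_tool --deltas '[{"slide":[-0.12,-0.1,0],"delta_rot":[0,0,0],"hand":0},{"slide":[-0.12,-0.1,0],"delta_rot":[0,0,0],"hand":0},{"slide":[-0.13,-0.1,0],"delta_rot":[0,0,0],"hand":0},{"slide":[-0.14,-0.08,0],"delta_rot":[0,0,0],"hand":0},{"slide":[-0.14,-0.08,0],"delta_rot":[0,0,0],"hand":0}]'

```text
time_s: 23.15
eef_pos: [0.4992, -0.128, 0.1791]
eef_rot: [0.0, 0.741, 0.671, 0.0]
wrist_force: [-0.7, -0.0, -0.9]
opening: -0.001
```

Emit:
drive_tool --deltas '[{"slide":[-0.14,-0.06,0],"delta_rot":[0,0,0],"hand":0},{"slide":[-0.1,-0.03,0],"delta_rot":[0,0,0],"hand":0},{"slide":[-0.1,-0.03,0],"delta_rot":[0,0,0],"hand":0},{"slide":[-0.06,-0.02,0],"delta_rot":[0,0,0],"hand":0},{"slide":[0,0,0],"delta_rot":[0,0,0],"hand":0}]'

```text
time_s: 23.78
eef_pos: [0.4906, -0.1468, 0.179]
eef_rot: [0.0, 0.741, 0.671, 0.0]
wrist_force: [0.0, 0.9, -0.9]
opening: -0.002
```

Run:
```python
from h import *
rep()
s=ctrl.camera("scene");crop(s["frame"],180,120,100,110,5,"pics/s17.png")
c=ctrl.camera("top");crop(c["frame"],350,140,110,110,5,"pics/t17.png")
```

```text
t 23.77 pos [ 0.4906 -0.1468  0.179 ] q6 -0.42 F [ 0.02  0.93 -0.93] T [ 0.07 -0.04 -0.02] open -0.002
toolx az 1.4715 R [[0.099, 0.995, 0.0], [0.995, -0.099, -0.0], [-0.0, 0.0, -1.0]]
```

View pics/s17.png

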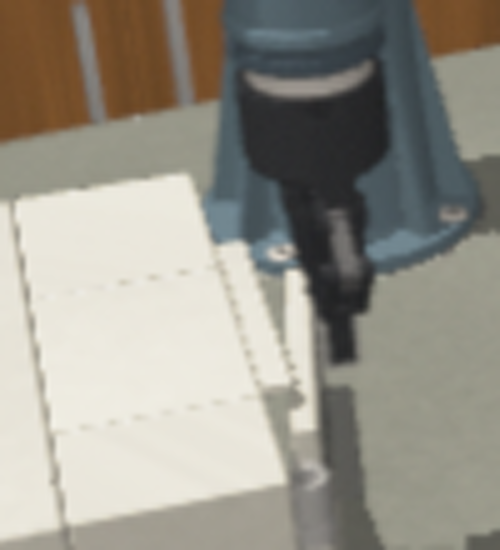

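View pics/t17.png

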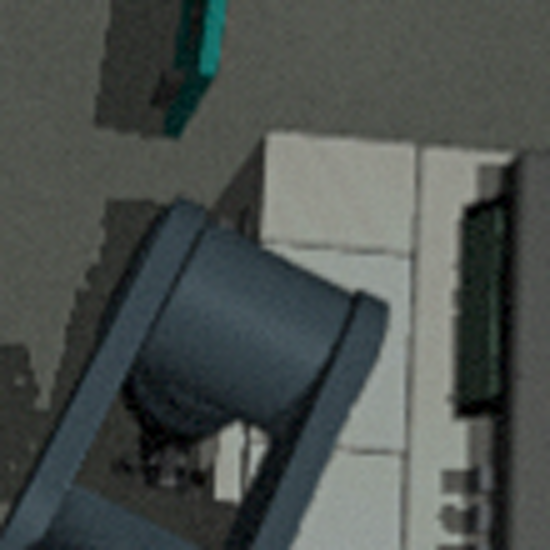

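Emit:
drive_tool --deltas '[{"slide":[-0.05,0,0],"delta_rot":[0,0,0],"hand":0},{"slide":[-0.05,0,0],"delta_rot":[0,0,0],"hand":0},{"slide":[-0.05,0,0],"delta_rot":[0,0,0],"hand":0},{"slide":[-0.04,0,0],"delta_rot":[0,0,0],"hand":0},{"slide":[-0.04,0,0],"delta_rot":[0,0,0],"hand":0}]'

```text
time_s: 24.5
eef_pos: [0.4895, -0.1582, 0.179]
eef_rot: [-0.0, 0.741, 0.671, -0.0]
wrist_force: [0.3, 1.4, 0.4]
opening: -0.001
```

Emit:
drive_tool --deltas '[{"slide":[-0.03,0,0],"delta_rot":[0,0,0],"hand":0},{"slide":[-0.03,0,0],"delta_rot":[0,0,0],"hand":0},{"slide":[-0.02,0,0],"delta_rot":[0,0,0],"hand":0},{"slide":[0,0,0],"delta_rot":[0,0,0],"hand":0},{"slide":[0,0,0],"delta_rot":[0,0,0],"hand":0}]'

```text
time_s: 25.12
eef_pos: [0.4891, -0.162, 0.1791]
eef_rot: [0.0, 0.741, 0.671, 0.0]
wrist_force: [0.1, 0.5, 0.8]
opening: -0.003
```

Emit:
drive_tool --deltas '[{"slide":[-0.02,0,0],"delta_rot":[0,0,0],"hand":0},{"slide":[-0.02,0,0],"delta_rot":[0,0,0],"hand":0},{"slide":[-0.02,0,0],"delta_rot":[0,0,0],"hand":0},{"slide":[0,0,0],"delta_rot":[0,0,0],"hand":0},{"slide":[0,0,0],"delta_rot":[0,0,0],"hand":0}]'

```text
time_s: 25.75
eef_pos: [0.4888, -0.1651, 0.179]
eef_rot: [0.0, 0.741, 0.671, -0.0]
wrist_force: [0.7, 1.1, -0.4]
opening: 0.002
```

Run:
```python
from h import *
rep()
s=ctrl.camera("scene");crop(s["frame"],180,120,100,110,5,"pics/s18.png")
```

```text
t 25.75 pos [ 0.4888 -0.1651  0.179 ] q6 -0.46 F [ 0.73  1.1  -0.44] T [ 0.01 -0.06  0.05] open 0.002
toolx az 1.4717 R [[0.099, 0.995, 0.0], [0.995, -0.099, -0.0], [-0.0, 0.0, -1.0]]
```

View pics/s18.png

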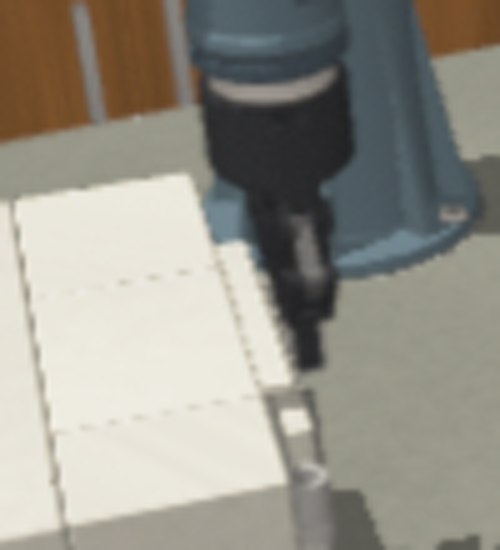

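Emit:
drive_tool --deltas '[{"slide":[-0.02,0,0],"delta_rot":[0,0,0],"hand":0},{"slide":[-0.02,0,0],"delta_rot":[0,0,0],"hand":0},{"slide":[0,0,0],"delta_rot":[0,0,0],"hand":0},{"slide":[0,0,0],"delta_rot":[0,0,0],"hand":0},{"slide":[0,0,0],"delta_rot":[0,0,0],"hand":0}]'

```text
time_s: 26.42
eef_pos: [0.4886, -0.167, 0.1791]
eef_rot: [0.0, 0.741, 0.671, 0.0]
wrist_force: [-0.1, -0.2, -0.4]
opening: -0.002
```

Emit:
drive_tool --deltas '[{"slide":[-0.02,0,0],"delta_rot":[0,0,0],"hand":0},{"slide":[-0.02,0,0],"delta_rot":[0,0,0],"hand":0},{"slide":[0,0,0],"delta_rot":[0,0,0],"hand":0},{"slide":[0,0,0],"delta_rot":[0,0,0],"hand":0},{"slide":[0,0,0],"delta_rot":[0,0,0],"hand":0}]'

```text
time_s: 27.05
eef_pos: [0.4884, -0.1685, 0.179]
eef_rot: [-0.0, 0.741, 0.671, 0.0]
wrist_force: [0.5, 6.2, 1.6]
opening: -0.002
```

Force rose to 6 N at about the expected shut position. Backing off and checking.

Emit:
drive_tool --deltas '[{"slide":[0.1,0,0],"delta_rot":[0,0,0],"hand":0},{"slide":[0.3,0,0],"delta_rot":[0,0,0],"hand":0},{"slide":[0.5,0,0],"delta_rot":[0,0,0],"hand":0},{"slide":[0.6,0,-0.6],"delta_rot":[0,0,0],"hand":0},{"slide":[0.7,0,-0.7],"delta_rot":[0,0,0],"hand":0}]'

```text
time_s: 27.68
eef_pos: [0.4987, -0.0582, 0.2442]
eef_rot: [-0.001, 0.741, 0.671, -0.001]
wrist_force: [0.4, -0.4, -0.3]
opening: -0.0
```

Emit:
drive_tool --deltas '[{"slide":[0.7,0,-0.7],"delta_rot":[0,0,0],"hand":0},{"slide":[0.7,0,-0.3],"delta_rot":[0,0,0],"hand":0},{"slide":[0.7,-0.7,0],"delta_rot":[0,0,0],"hand":0},{"slide":[0.7,-0.7,0],"delta_rot":[0,0,0],"hand":0},{"slide":[0,0,0],"delta_rot":[0,0,0],"hand":0}]'

```text
time_s: 28.3
eef_pos: [0.4417, 0.0892, 0.2943]
eef_rot: [0.0, 0.74, 0.673, 0.0]
wrist_force: [0.1, 0.2, 0.2]
opening: 0.003
```

Run:
```python
from h import *
rep()
s=ctrl.camera("scene");crop(s["frame"],190,140,80,110,5.4,"pics/s19.png");cv2.imwrite("pics/s19f.png",s["frame"][:,:,::-1])
c=ctrl.camera("top");im=c["frame"]
v=cv2.resize(im[155:280,370:450,::-1],None,fx=4.8,fy=4.8,interpolation=cv2.INTER_CUBIC)
p=np.load("an.npy")
# refine analyser pose offset: use hinge found; draw shut door top edge predicted outline
H=np.array([.608,-.2]);a=p[2]
L=np.array([[-.007,-.0945+.0825],[.007,-.0945+.0825],[.007,-.0945-.0825],[-.007,-.0945-.0825]])
for th,col in((0,(0,255,0)),(-.06,(0,0,255))):
    Rz=np.array([[np.cos(a+th),-np.sin(a+th)],[np.sin(a+th),np.cos(a+th)]])
    q=proj(c,np.c_[L@Rz.T+H,np.full(4,.215)]); q=(q-[370,155]+.5)*4.8
    cv2.polylines(v,[q.astype(np.int32)],True,col,1)
cv2.imwrite("pics/t19.png",v)
crop(im,370,155,80,125,4.8,"pics/t19b.png")
```

```text
t 28.3 pos [0.4417 0.0892 0.2943] q6 0.03 F [0.14 0.18 0.23] T [ 0.   -0.    0.02] open 0.003
toolx az 1.4758 R [[0.095, 0.995, 0.001], [0.995, -0.095, 0.0], [0.0, 0.001, -1.0]]
```

View pics/s19.png

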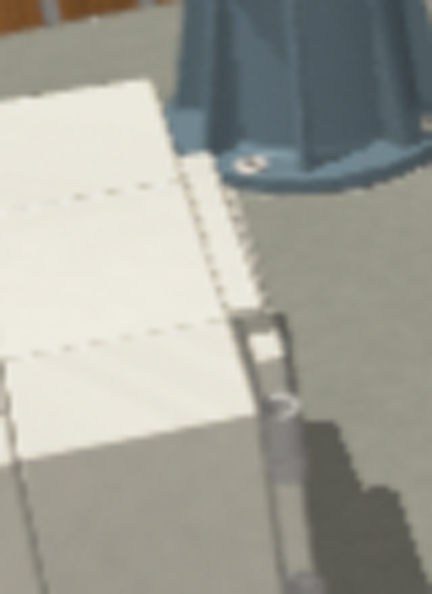

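View pics/t19.png

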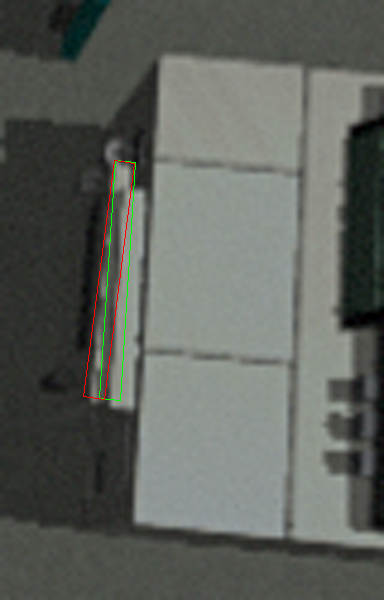

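View pics/t19b.png

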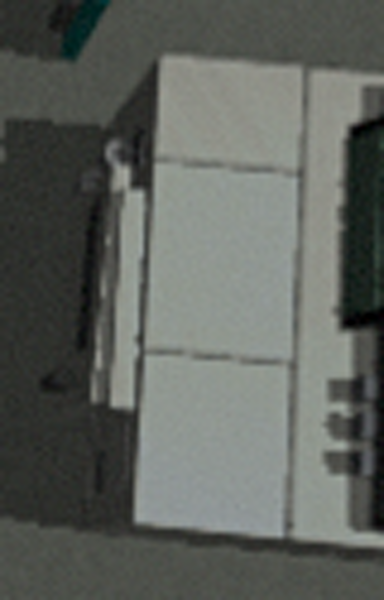

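View pics/s19f.png

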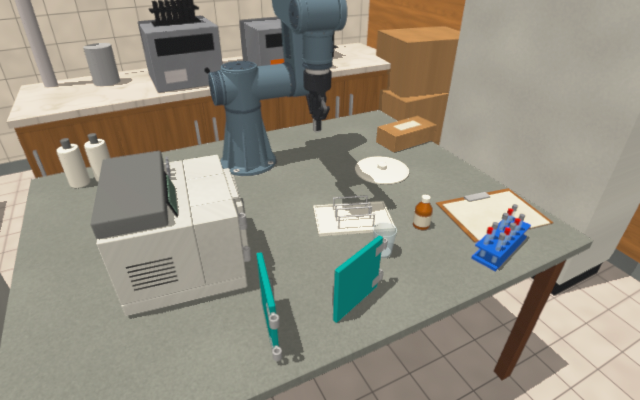

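The door looks shut under the lip, but the top view is too coarse to settle the angle: my overlay reads ~0.02 rad. I'll look from above with the wrist camera.

Emit:
drive_tool --deltas '[{"slide":[-0.87,-0.05,0],"delta_rot":[0,0,0],"hand":0},{"slide":[-0.87,-0.05,0],"delta_rot":[0,0,0],"hand":0},{"slide":[-0.87,-0.05,0],"delta_rot":[0,0,0],"hand":0},{"slide":[-0.87,-0.05,0],"delta_rot":[0,0,0],"hand":0},{"slide":[-0.87,-0.05,-0.2],"delta_rot":[0,0,0],"hand":0}]'

```text
time_s: 29.02
eef_pos: [0.409, -0.131, 0.3035]
eef_rot: [-0.001, 0.742, 0.671, -0.0]
wrist_force: [0.4, -0.1, 1.3]
opening: -0.002
```

Emit:
drive_tool --deltas '[{"slide":[-0.6,-0.05,0],"delta_rot":[0,0,0.055],"hand":0},{"slide":[0,0,0],"delta_rot":[0,0,0.055],"hand":0},{"slide":[0,0,0],"delta_rot":[0,0,0.055],"hand":0},{"slide":[0,0,0],"delta_rot":[0,0,0.055],"hand":0},{"slide":[0,0,0],"delta_rot":[0,0,0.055],"hand":0}]'

```text
time_s: 29.65
eef_pos: [0.4042, -0.1596, 0.3039]
eef_rot: [0.0, 0.955, 0.296, -0.0]
wrist_force: [0.4, 0.3, 0.6]
opening: -0.004
```

Emit:
drive_tool --deltas '[{"slide":[0,0,0],"delta_rot":[0,0,0.055],"hand":0},{"slide":[0,0,0],"delta_rot":[0,0,0.055],"hand":0},{"slide":[0,0,0],"delta_rot":[0,0,0.055],"hand":0},{"slide":[0,0,0],"delta_rot":[0,0,0.055],"hand":0},{"slide":[0,0,0],"delta_rot":[0,0,0],"hand":0}]'

```text
time_s: 30.28
eef_pos: [0.4042, -0.1593, 0.3039]
eef_rot: [0.0, 0.999, -0.042, -0.0]
wrist_force: [0.6, -0.0, 0.2]
opening: 0.002
```

Run:
```python
from h import *
rep()
c=ctrl.camera("wrist");cv2.imwrite("pics/w20.png",c["frame"][:,:,::-1])
```

```text
t 30.27 pos [ 0.4042 -0.1593  0.3039] q6 1.0 F [ 0.58 -0.02  0.19] T [0.01 0.01 0.02] open 0.002
toolx az -0.0834 R [[0.997, -0.083, -0.0], [-0.083, -0.997, -0.0], [-0.0, 0.0, -1.0]]
```

View pics/w20.png

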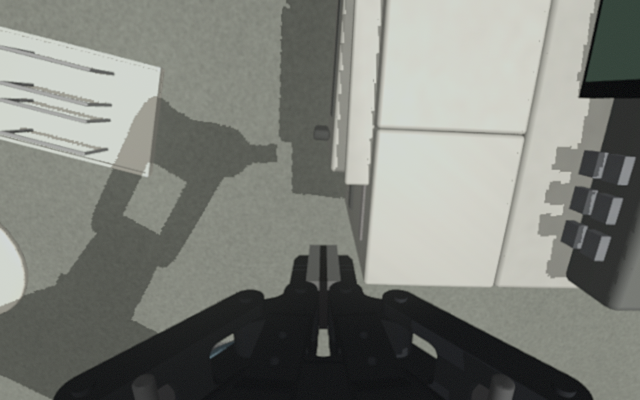

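Run:
```python
import cv2
im=cv2.imread("pics/w20.png")
cv2.imwrite("pics/w20c.png",cv2.resize(im[0:200,315:395],None,fx=7,fy=3,interpolation=cv2.INTER_CUBIC))
```

```text
(no output)
```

View pics/w20c.png

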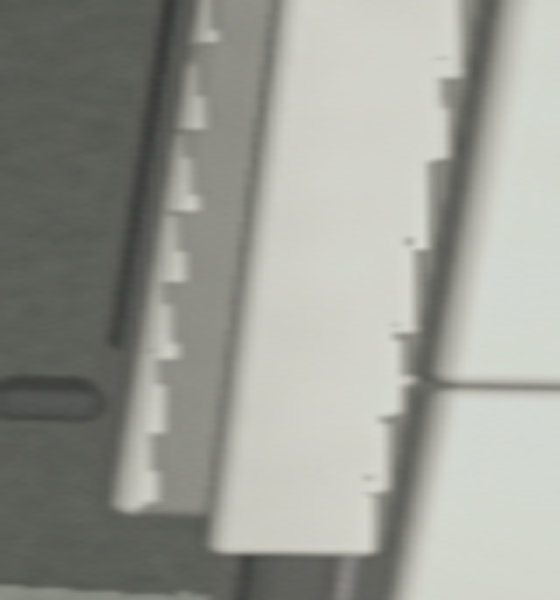

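Run:
```python
from h import *
c=ctrl.camera("wrist")
def ray(u,z):
    n=cv2.undistortPoints(np.array([[u]],float),c["mtx"],c["dist"])[0,0]
    d=c["R"].T@np.append(n,1); C=-c["R"].T@c["t"]; return C+d*(z-C[2])/d[2]
C=lambda x,y:(315+x/7,y/3)
for n,a,b,z in(("door",(116,500),(192,10),.215),("lip",(213,540),(279,10),.235),("lip@.24",(213,540),(279,10),.24),("front",(402,560),(497,10),.24)):
    A,B=ray(C(*a),z),ray(C(*b),z); d=B-A; print(n,A.round(4),B.round(4),"ang",np.arctan2(d[1],d[0]).round(4))
print("prior",np.load("an.npy")[2]+np.pi/2)
```

```text
door [ 0.4359 -0.1681  0.215 ] [ 0.5439 -0.1832  0.215 ] ang -0.1389
lip [ 0.4294 -0.1767  0.235 ] [ 0.5376 -0.1891  0.235 ] ang -0.1137
lip@.24 [ 0.4305 -0.1764  0.24  ] [ 0.5361 -0.1885  0.24  ] ang -0.1137
front [ 0.4244 -0.1945  0.24  ] [ 0.5348 -0.2068  0.24  ] ang -0.1109
prior -0.12414555275367123
```

From above, the door's outer edge is at −0.139 rad and the analyser front at −0.112, so the door is ~0.026 rad open. That's inside the limit, but it seems to have sprung back off the rubber. I'll push once more gently and withdraw slowly.

Emit:
drive_tool --deltas '[{"slide":[0,0,0],"delta_rot":[0,0,-0.055],"hand":0},{"slide":[0,0,0],"delta_rot":[0,0,-0.055],"hand":0},{"slide":[0,0,0],"delta_rot":[0,0,-0.055],"hand":0},{"slide":[0,0,0],"delta_rot":[0,0,-0.055],"hand":0},{"slide":[0,0,0],"delta_rot":[0,0,-0.055],"hand":0}]'

```text
time_s: 31.0
eef_pos: [0.4041, -0.1585, 0.304]
eef_rot: [0.0, 0.923, 0.384, -0.0]
wrist_force: [-0.9, 1.1, 1.0]
opening: 0.004
```

Emit:
drive_tool --deltas '[{"slide":[0,0,0],"delta_rot":[0,0,-0.055],"hand":0},{"slide":[0,0,0],"delta_rot":[0,0,-0.055],"hand":0},{"slide":[0,0,0],"delta_rot":[0,0,-0.055],"hand":0},{"slide":[0.6,0.7,0],"delta_rot":[0,0,-0.055],"hand":0},{"slide":[0.6,0.7,0],"delta_rot":[0,0,0],"hand":0}]'

```text
time_s: 31.62
eef_pos: [0.4848, -0.1127, 0.3042]
eef_rot: [0.001, 0.74, 0.672, 0.0]
wrist_force: [0.3, -0.8, 0.7]
opening: -0.001
```

Emit:
drive_tool --deltas '[{"slide":[0,0,0.5],"delta_rot":[0,0,0],"hand":0},{"slide":[0,0,0.7],"delta_rot":[0,0,0],"hand":0},{"slide":[0,0,0.7],"delta_rot":[0,0,0],"hand":0},{"slide":[0,0,0.55],"delta_rot":[0,0,0],"hand":0},{"slide":[0,0,0],"delta_rot":[0,0,0],"hand":0}]'

```text
time_s: 32.25
eef_pos: [0.4821, -0.1118, 0.1794]
eef_rot: [-0.002, 0.741, 0.672, -0.001]
wrist_force: [0.7, -0.3, 0.5]
opening: -0.002
```

Emit:
drive_tool --deltas '[{"slide":[-0.3,0,0],"delta_rot":[0,0,0],"hand":0},{"slide":[-0.3,0,0],"delta_rot":[0,0,0],"hand":0},{"slide":[-0.22,0,0],"delta_rot":[0,0,0],"hand":0},{"slide":[-0.1,0,0],"delta_rot":[0,0,0],"hand":0},{"slide":[0,0,0],"delta_rot":[0,0,0],"hand":0}]'

```text
time_s: 32.88
eef_pos: [0.479, -0.1585, 0.1816]
eef_rot: [0.0, 0.742, 0.671, 0.0]
wrist_force: [0.7, -0.2, -0.0]
opening: 0.003
```

Emit:
drive_tool --deltas '[{"slide":[-0.03,0,0],"delta_rot":[0,0,0],"hand":0},{"slide":[-0.03,0,0],"delta_rot":[0,0,0],"hand":0},{"slide":[-0.03,0,0],"delta_rot":[0,0,0],"hand":0},{"slide":[-0.02,0,0],"delta_rot":[0,0,0],"hand":0},{"slide":[0,0,0],"delta_rot":[0,0,0],"hand":0}]'

```text
time_s: 33.5
eef_pos: [0.4786, -0.1635, 0.1815]
eef_rot: [-0.0, 0.741, 0.671, 0.0]
wrist_force: [0.3, -0.0, 0.4]
opening: 0.0
```

Emit:
drive_tool --deltas '[{"slide":[-0.02,0,0],"delta_rot":[0,0,0],"hand":0},{"slide":[-0.02,0,0],"delta_rot":[0,0,0],"hand":0},{"slide":[-0.02,0,0],"delta_rot":[0,0,0],"hand":0},{"slide":[0,0,0],"delta_rot":[0,0,0],"hand":0},{"slide":[0,0,0],"delta_rot":[0,0,0],"hand":0}]'

```text
time_s: 34.12
eef_pos: [0.4783, -0.1665, 0.1816]
eef_rot: [0.0, 0.741, 0.671, -0.0]
wrist_force: [0.1, -0.9, 0.8]
opening: -0.001
```

Emit:
drive_tool --deltas '[{"slide":[-0.01,0,0],"delta_rot":[0,0,0],"hand":0},{"slide":[-0.01,0,0],"delta_rot":[0,0,0],"hand":0},{"slide":[0,0,0],"delta_rot":[0,0,0],"hand":0},{"slide":[0,0,0],"delta_rot":[0,0,0],"hand":0},{"slide":[0,0,0],"delta_rot":[0,0,0],"hand":0}]'

```text
time_s: 34.75
eef_pos: [0.4781, -0.1673, 0.1815]
eef_rot: [-0.0, 0.741, 0.671, 0.0]
wrist_force: [0.4, 2.6, 0.8]
opening: -0.003
```

Emit:
drive_tool --deltas '[{"slide":[-0.01,0,0],"delta_rot":[0,0,0],"hand":0},{"slide":[0,0,0],"delta_rot":[0,0,0],"hand":0},{"slide":[0,0,0],"delta_rot":[0,0,0],"hand":0},{"slide":[0,0,0],"delta_rot":[0,0,0],"hand":0},{"slide":[0,0,0],"delta_rot":[0,0,0],"hand":0}]'

```text
time_s: 35.38
eef_pos: [0.4781, -0.1673, 0.1815]
eef_rot: [-0.0, 0.741, 0.671, 0.0]
wrist_force: [0.3, 5.1, 2.4]
opening: -0.001
```

Emit:
drive_tool --deltas '[{"slide":[0.01,0,0],"delta_rot":[0,0,0],"hand":0},{"slide":[0.01,0,0],"delta_rot":[0,0,0],"hand":0},{"slide":[0.01,0,0],"delta_rot":[0,0,0],"hand":0},{"slide":[0.02,0,0],"delta_rot":[0,0,0],"hand":0},{"slide":[0.04,0,0],"delta_rot":[0,0,0],"hand":0}]'

```text
time_s: 36.0
eef_pos: [0.4786, -0.1637, 0.1816]
eef_rot: [0.0, 0.741, 0.671, -0.0]
wrist_force: [-0.2, 0.3, -0.9]
opening: -0.001
```

Emit:
drive_tool --deltas '[{"slide":[0.2,0,0],"delta_rot":[0,0,0],"hand":0},{"slide":[0.5,0,0],"delta_rot":[0,0,0],"hand":0},{"slide":[0.6,0,0],"delta_rot":[0,0,0],"hand":0},{"slide":[0.5,0,-0.5],"delta_rot":[0,0,0],"hand":0},{"slide":[0.5,0,-0.7],"delta_rot":[0,0,0],"hand":0}]'

```text
time_s: 36.62
eef_pos: [0.4891, -0.0474, 0.2412]
eef_rot: [-0.001, 0.741, 0.671, -0.001]
wrist_force: [0.3, 1.0, -0.1]
opening: 0.0
```

Emit:
drive_tool --deltas '[{"slide":[0,-0.6,-0.7],"delta_rot":[0,0,0.055],"hand":0},{"slide":[-0.6,-0.6,-0.6],"delta_rot":[0,0,0.055],"hand":0},{"slide":[0,0,0],"delta_rot":[0,0,0.055],"hand":0},{"slide":[0,0,0],"delta_rot":[0,0,0.055],"hand":0},{"slide":[0,0,0],"delta_rot":[0,0,0.055],"hand":0}]'

```text
time_s: 37.25
eef_pos: [0.423, -0.0665, 0.3067]
eef_rot: [0.0, 0.955, 0.297, 0.0]
wrist_force: [-0.3, -0.3, 0.1]
opening: -0.002
```

Emit:
drive_tool --deltas '[{"slide":[0,0,0],"delta_rot":[0,0,0.055],"hand":0},{"slide":[0,0,0],"delta_rot":[0,0,0.055],"hand":0},{"slide":[0,0,0],"delta_rot":[0,0,0.055],"hand":0},{"slide":[0,0,0],"delta_rot":[0,0,0.055],"hand":0},{"slide":[0,0,0],"delta_rot":[0,0,0],"hand":0}]'

```text
time_s: 37.88
eef_pos: [0.423, -0.0665, 0.3065]
eef_rot: [0.0, 0.999, -0.041, 0.0]
wrist_force: [-0.0, 0.6, -0.3]
opening: 0.001
```

Run:
```python
from h import *
rep()
c=ctrl.camera("wrist");cv2.imwrite("pics/w21.png",c["frame"][:,:,::-1])
s=ctrl.camera("scene");cv2.imwrite("pics/s21.png",s["frame"][:,:,::-1]);crop(s["frame"],215,180,60,100,6,"pics/s21c.png")
```

```text
t 37.88 pos [ 0.423  -0.0665  0.3065] q6 1.22 F [-0.01  0.6  -0.33] T [-0.05  0.02  0.01] open 0.001
toolx az -0.0814 R [[0.997, -0.081, 0.0], [-0.081, -0.997, -0.0], [0.0, 0.0, -1.0]]
```

View pics/w21.png

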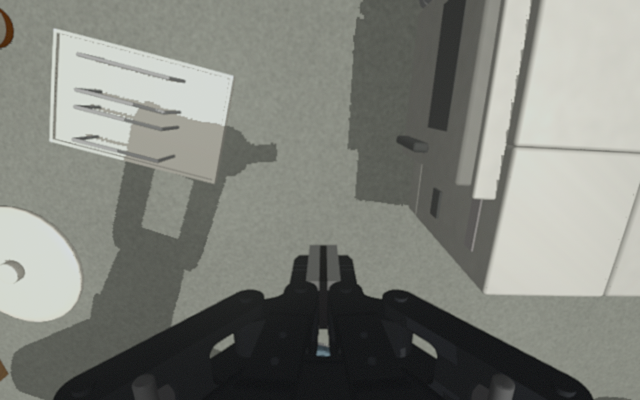

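View pics/s21c.png

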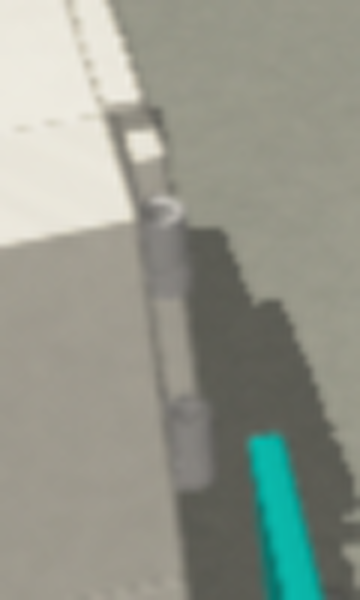

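Run:
```python
import cv2
im=cv2.imread("pics/w21.png")
cv2.imwrite("pics/w21c.png",cv2.resize(im[0:200,430:550],None,fx=6,fy=3,interpolation=cv2.INTER_CUBIC))
```

```text
(no output)
```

View pics/w21c.png

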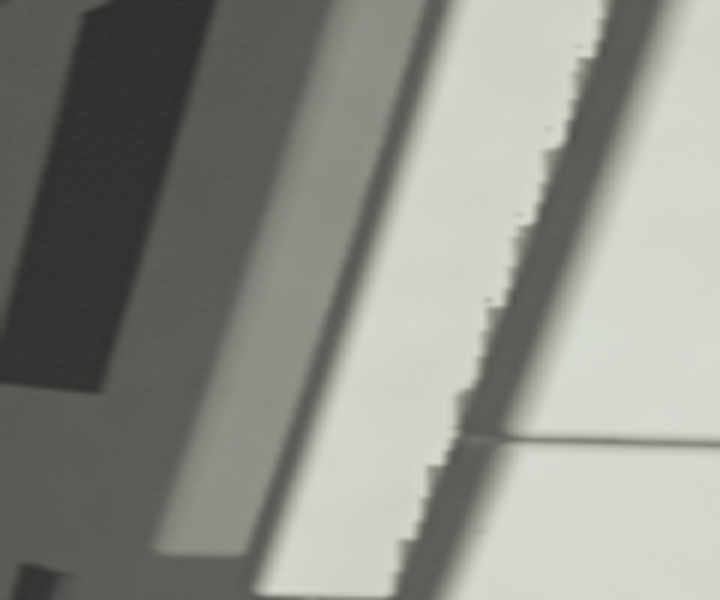

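Run:
```python
from h import *
c=ctrl.camera("wrist")
def ray(u,z):
    n=cv2.undistortPoints(np.array([[u]],float),c["mtx"],c["dist"])[0,0]
    d=c["R"].T@np.append(n,1); C=-c["R"].T@c["t"]; return C+d*(z-C[2])/d[2]
C=lambda x,y:(430+x/6,y/3)
for n,a,b,z in(("door",(156,545),(327,10),.213),("lip",(267,570),(460,10),.235),("front",(447,570),(672,10),.24)):
    A,B=ray(C(*a),z),ray(C(*b),z); d=B-A; print(n,A.round(4),B.round(4),"ang",np.arctan2(d[1],d[0]).round(4))
```

```text
door [ 0.4349 -0.1716  0.213 ] [ 0.5579 -0.1871  0.213 ] ang -0.1253
lip [ 0.4334 -0.176   0.235 ] [ 0.5514 -0.1903  0.235 ] ang -0.1211
front [ 0.4332 -0.1949  0.24  ] [ 0.5491 -0.2095  0.24  ] ang -0.1256
```

The door's outer edge is now at −0.125 rad and the analyser front at −0.126 rad, with the door ~23 mm proud: it is shut. The robot is clear and the bystanders are in place, so I'm handing in.

```bash
python3 -c "
from bench import ctrl
print(ctrl.hand_in())"
```

```text
the job is handed in; nothing more can be done
None
```

View pics/s21.png

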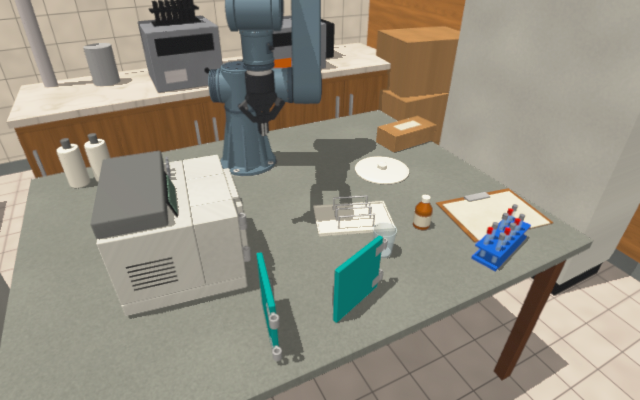

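The door is hung on both pins, shut and released, and I handed the job in at about 38 s of the 70 s limit. No verdict was reported.

- **Lift and lower:** I gripped the off-white door by its upper edge and lifted it from the rack. I lined up the knuckles by looking through the upper bore and lowered the door about 110° open. It seated at the predicted height with about 9 N of load.
- **Swing shut:** I released the door and pushed it shut from its outer face with the closed fingers.
- **One disagreement:** after the first push the door read about 0.026 rad open. That was within the 0.06 rad limit, but I pushed gently again and withdrew slowly.
- **Final shut check:** the last wrist view put the door edge at −0.125 rad and the analyser front at −0.126 rad.
- **Knuckles and bystanders:** the scene view showed both knuckles down on their shoulders. The bottle, beaker, lid and both turquoise look-alikes look unmoved by eye, but I did not measure them.

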